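Reload the bushing magazine from behind the interlock plates

TASK

The long bushing stands on its seat in the kit stand, shut in between two upright door interlock plates. First stand both plates upright in the rubber-floored set-aside tray, then drop the long bushing into the gravity tube magazine, load the short bushing on top of it, and only then put both plates back upright in the stand, each in the slot it came from. Do not tip a plate over or shove the cam follower or the guide block about.

Things in the scene. Friction and masses are not known exactly. Their poses are not given: they have to be found in the camera images.
- stand: Aluminium kit stand, fixed to the bench: base plate 86 (x) x 124 (y) x 8 mm thick, origin at the centre of its underside, z up. Two shallow slots run along its x axis, centred at y = +36 and y = -36 mm; slot floor 8 mm above the origin, 78 (x) x 36 (y) mm inside (a plate foot is 64 x 28 mm), edged by ribs 6 mm high. Between them at its centre is a round seat 26 mm across, its top 20 mm above the origin, on which the long bushing stands at the start.
- tray: Set-aside tray, fixed: shallow aluminium-rimmed tray with black rubber floor, outside 110 (x) x 200 (y) mm, inside 100 x 190 mm, floor 4 mm and rim 12 mm above the bench; origin at the centre of its underside, z up. Room for both plates standing side by side along y.
- tube: Gravity tube magazine, fixed and vertical: grey tube on a dark 90 x 90 mm foot; origin at the centre of the foot's underside, on the tube's axis, z up. Bore 38 mm, its floor 10 mm above the origin; from 80 to 96 mm height it widens into a funnel mouth 54 mm wide inside and 62 mm outside. With the long bushing in, the short one on top stands about 10 mm proud of the mouth. Bushings may be let go with their lower end inside the funnel and drop home by themselves.
- plate_wide_center (a point): Steel interlock plate with a square window and full width to the top, about 0.5 kg, loose, upright; stands in one of the stand's two slots at the start (which one varies). 125 mm tall in all; upright sheet 64 mm wide (x) and 10 mm thick (y) on a foot 64 (x) x 28 (y) x 8 mm high. The top 50 mm is a solid band 64 mm wide: grip it there across the 10 mm thickness. The point is on the centre line half-way up (62.5 mm above its underside); z up.
- plate_step_center (a point): Stepped steel interlock plate, about 0.4 kg, loose, upright, in the other slot at the start. 125 mm tall; lower part 64 mm wide (x), the top 60 mm a central tongue 32 mm wide (x); 10 mm thick (y) throughout, on a foot 64 (x) x 28 (y) x 8 mm high. Grip the tongue across the 10 mm thickness. The point is on the centre line half-way up (62.5 mm above its underside); z up.
- bushing_long_center (a point): Long bronze bushing, loose, a plain upright cylinder 28 mm across and 56 mm tall with a dark bore at the top and a 3 x 4 mm chamfer round its lower edge, about 0.19 kg; at the start on the seat in the stand between the plates. The point is at its centre, 28 mm above its underside; z along its axis.
- bushing_short_center (a point): Short bronze bushing, loose, a plain upright cylinder 28 mm across and 40 mm tall with a dark bore at the top and a 3 x 4 mm chamfer round its lower edge, about 0.13 kg; stands on the bench beyond the stand, in a row with the cam follower and the guide block (order varies). The point is at its centre, 20 mm above its underside; z along its axis.
- cam_follower_center (a point): Matt black cam follower, loose, lying on the bench, 56 x 24 mm and 38 mm tall with a round roller on its top; a bystander, to be left alone. The point is 19 mm above its underside.
- guide_block_center (a point): White nylon guide block, loose, 60 x 36 x 30 mm with a groove along its top; a bystander, to be left alone. The point is 15 mm above its underside.
Mind the look-alikes: they are no part of the job. What is shaped like the tube but pink or red is not meant. What is shaped like the stand but turquoise is not meant.

How it is judged:
By the outcome, as a careful person would: the job done as asked, in the order asked, and still so for the second after the job is handed in, with the robot touching nothing.
It also fails if it takes over 144 s, if anything falls off the work surface, if the arm or the gripper's body presses on something with over 40 N, if the wrist force passes 120 N, or if a joint passes its speed limit or range.

ROBOT

A 7-joint arm with a two-finger parallel gripper is mounted at the origin on the work surface. World frame = base frame: x ahead of the robot, y to its left, z up, the work surface at z = 0. Lengths are in m, angles in rad, forces in N, time in s.
With the tool pointing down it reaches from about 0.35 to 0.9 m from the base axis. Payload 7.2 kg.
Tool frame: the origin (TCP) lies between the finger pads; the fingertips stand 19 mm ahead of it and the grasp point (between the pads) is the TCP; x points along the fingers, y is the direction in which the jaws open and shut, and the axes are right-handed (so a half turn about x gives the same grasp; the last joint's range is limited). The gripper opens to 88 mm and grips with 3 to 60 N. Pads are 20 mm wide; open, the fingers measure 115 mm over their backs; the gripper's body (75 mm by 178 mm) begins 61 mm behind the grasp point.
Start: joints at [1.199, 0.411, -0.013, 1.596, 0.006, 1.134, -0.082], TCP at [0.187, -0.596, 0.242] pointing down, gripper open.
Joint ranges: [-2.95, 2.95], [-0.29, 1.99], [-1.47, 1.44], [0.14, 2.54], [-1.03, 4.17], [0.13, 1.85], [-2.86, 2.86]. Speed limits (rad/s): [2.39, 2.39, 3.01, 3.01, 3.14, 3.14, 3.14].

INTERFACE

Orientations are given as a unit quaternion [w, x, y, z].
In Python, from plant import monitor, get_image, workorder gives the robot as it stands.
- The arm moves only by the shell command python3 -m pendant 'ROWS' [FORCE]. ROWS is JSON, a list that holds one entry, the list of rows, each a list of 5 numbers: the shift along the tool's x, y, z in mm, then the turn about the tool's x in degrees, then the closure, from -1 (fully open) to 1 (shut). A call has exactly 10 rows; each row shifts and turns the commanded pose from where the row before left it, along the tool's axes as they then stand; what a row does not reach is not made up. A row lasts 1/12 s, in which the tool goes at most 41.7 mm and 7.16 degrees, less where a joint would pass 70% of its speed; a pose out of reach is approached as far as the arm can. A call with a gripper value outside its range is refused whole. The fingers move at their own pace and stop on an object; FORCE is the grip in N (left out, the last holds). Time passes only in rows, so rows that do not move let the fingers close, or fill a call up. It gives the time, the measured TCP pose, the force and the opening at its end, in the units of the state.
- monitor.observe(): the state, without advancing time (a new reading comes with each control period).
- get_image(name): name is "side" or "top" or "wrist"; returns a dict with "color" (384x512x3 uint8, red, green, blue), "K" (3x3 intrinsics, pixels), "k1" (the pictures are not rectified: a ray, as slopes to the right and down, at radius r is drawn at 1 + k1 r^2 times it, then the intrinsics apply), "R" (3x3) and "t" (3): a world point X has camera coordinates R X + t. Camera axes: x right, y down, z forward; pixel columns grow to the right and rows downward; lengths in m; the calibration is good to about 2 mm. A picture is of the moment at which its call begins. There is no depth.
- workorder.sign_off(): hands the job in, once; it reports no verdict.
The state is a dict: "clock": time; "joints": joint angles; "joint_velocities": joint speeds; "joint_efforts": joint torques, N m; "eef_pos": TCP position; "tcp_rot": TCP orientation; "wrist_force": force on the tool from outside, world axes, zero at the start; "torque": the same for the moment, N m; "finger_gap": opening from 0.0 (shut) to 1.0 (fully open).
Only numpy, scipy, OpenCV 4.12 (cv2) and the standard library are available. Lean on these libraries where they do the work, as an engineer would, in place of code of your own. Each camera call takes 0.05 s, during which the arm holds its last target.

## Working session

There is one attempt and no reset: what is moved stays moved. The work goes in short steps, Python scripts to look and compute and a shell command to move; the robot and the scene stay as the last step left them, time stands still between calls to the robot, and variables do not carry over. Pictures are saved under pics/ and viewed, and the job is handed in when it is done.

```bash
ls; mkdir -p pics; python3 - <<'E'
from plant import monitor, get_image
import cv2
print(monitor.observe())
for n in ("side","top","wrist"):
    d=get_image(n); cv2.imwrite(f"pics/{n}0.png",d["color"][:,:,::-1]); print(n,d["K"],d["k1"],d["R"],d["t"])
E
```

```text
pics
{'clock': 0.0, 'joints': array([ 1.19879994,  0.41187293, -0.01273228,  1.59700443,  0.00559691,
        1.13432403, -0.08219775]), 'joint_velocities': array([-0.00088907, -0.00126688,  0.00039121, -0.00136011, -0.00022657,
        0.00067479, -0.00070226]), 'joint_efforts': array([-5.84504596e-04, -5.87936997e+01,  6.41380046e-01, -2.91071498e+01,
       -5.38600178e-02,  1.84566312e-02,  1.30859830e-04]), 'eef_pos': array([ 0.18680073, -0.59594318,  0.24084198]), 'tcp_rot': array([-0.10646773, -0.69884312, -0.10755428,  0.69908154]), 'wrist_force': array([ 0.51191961, -0.3228434 , -0.78656677]), 'torque': array([-0.04589548, -0.022855  ,  0.01467899]), 'finger_gap': 0.997992475932356}
side [[384.4225628    0.         251.77046071]
 [  0.         384.4225628  193.5314605 ]
 [  0.           0.           1.        ]] -0.031542941503088666 [[ 0.97293978 -0.23083316  0.01020997]
 [-0.11237604 -0.51133908 -0.85199999]
 [ 0.2018906   0.82779732 -0.52344224]] [-0.49842119  0.11111133  0.82972107]
top [[456.38602101   0.         251.57260029]
 [  0.         456.38602101 190.91989071]
 [  0.           0.           1.        ]] -0.10922439702758469 [[-0.06037233 -0.99817318 -0.00234339]
 [-0.97619511  0.05953268 -0.20856407]
 [ 0.20832257 -0.01030389 -0.9780059 ]] [0.03121876 0.49269083 1.05657565]
wrist [[325.40195579   0.         262.9431932 ]
 [  0.         325.40195579 193.26781634]
 [  0.           0.           1.        ]] -0.08332464793112239 [[ 2.99278958e-01 -9.54165649e-01 -1.41475612e-04]
 [-9.13665075e-01 -2.86618479e-01  2.88211689e-01]
 [-2.75042243e-01 -8.61264327e-02 -9.57566709e-01]] [-0.62395831 -0.03442221  0.39036208]
```

View pics/side0.png

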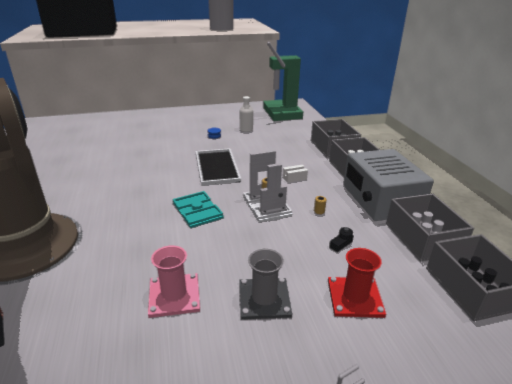

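View pics/top0.png

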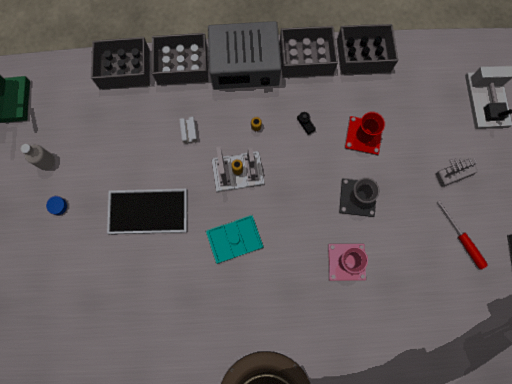

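View pics/wrist0.png

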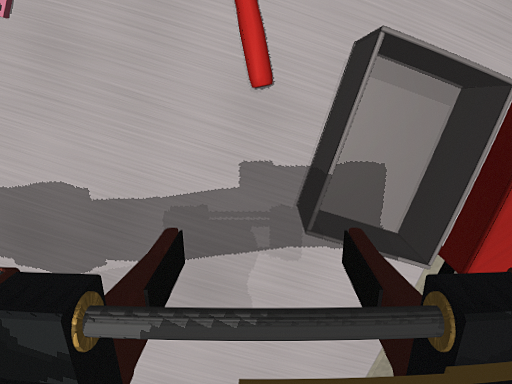

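```bash
cat > h.py <<'E'
import numpy as np, cv2
from plant import monitor, get_image
from scipy.spatial.transform import Rotation as Ro
def dist(d): return np.array([d["k1"],0,0,0,0.])
def ray(d,uv):
    n=cv2.undistortPoints(np.array([[uv]],float),d["K"],dist(d)).ravel()
    return -d["R"].T@d["t"], d["R"].T@np.array([n[0],n[1],1])
def onz(d,uv,z):
    o,v=ray(d,uv); return o+v*(z-o[2])/v[2]
def proj(d,X):
    p,_=cv2.projectPoints(np.array(X,float).reshape(-1,1,3),cv2.Rodrigues(d["R"])[0],d["t"],d["K"],dist(d)); return p[:,0]
def crop(d,name,x0,y0,x1,y1,s,pts=None):
    im=cv2.resize(d["color"][y0:y1,x0:x1,::-1],None,fx=s,fy=s,interpolation=cv2.INTER_CUBIC).copy()
    if pts is not None:
        for p in pts: cv2.circle(im,tuple(int(round(v)) for v in ((p[0]+.5-x0)*s,(p[1]+.5-y0)*s)),2,(255,0,255),-1)
    cv2.imwrite("pics/"+name,im)
def tool():
    s=monitor.observe(); q=s["tcp_rot"]; R=Ro.from_quat(np.r_[q[1:],q[0]]).as_matrix()
    return s,s["eef_pos"],R
def to(X):
    "tool-axes shift in mm from the measured pose to X"
    s,p,R=tool(); return np.round(R.T@(np.array(X)-p)*1000,1)
E
python3 - <<'E'
from h import *
d=get_image("top"); crop(d,"t1.png",90,90,290,240,4); crop(d,"t1b.png",290,90,420,290,3)
d=get_image("side"); crop(d,"s1.png",150,130,350,280,4); crop(d,"s1b.png",140,220,400,330,3)
print(tool()[2].round(3))
E
```

```text
[[-0.     0.299 -0.954]
 [ 0.001 -0.954 -0.299]
 [-1.    -0.001  0.   ]]
```

View pics/t1.png

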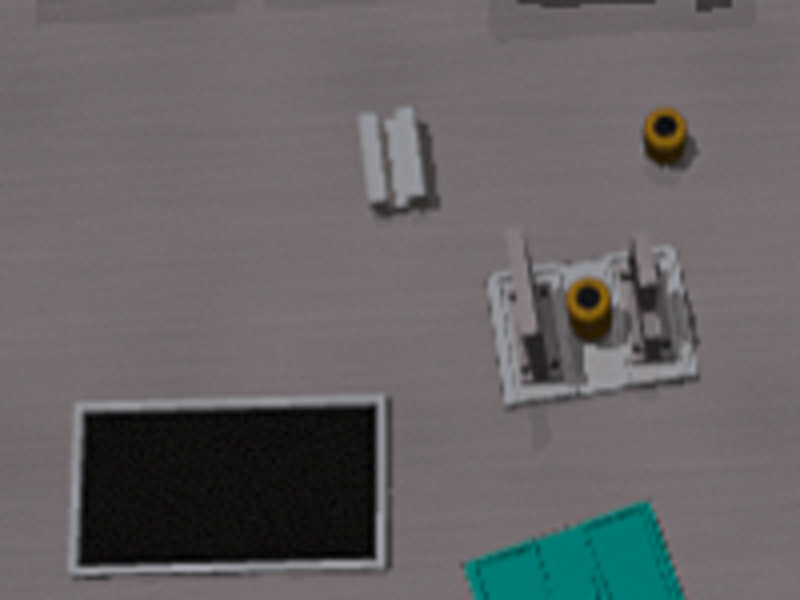

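View pics/t1b.png

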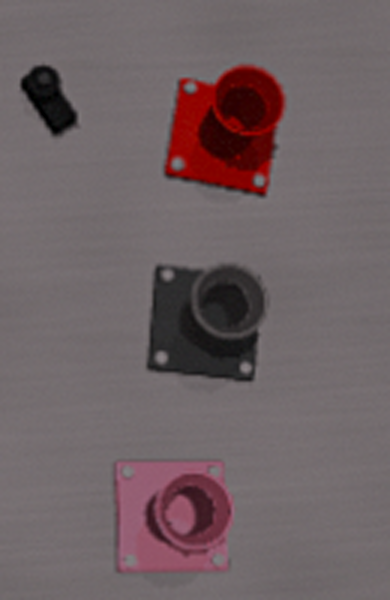

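View pics/s1.png

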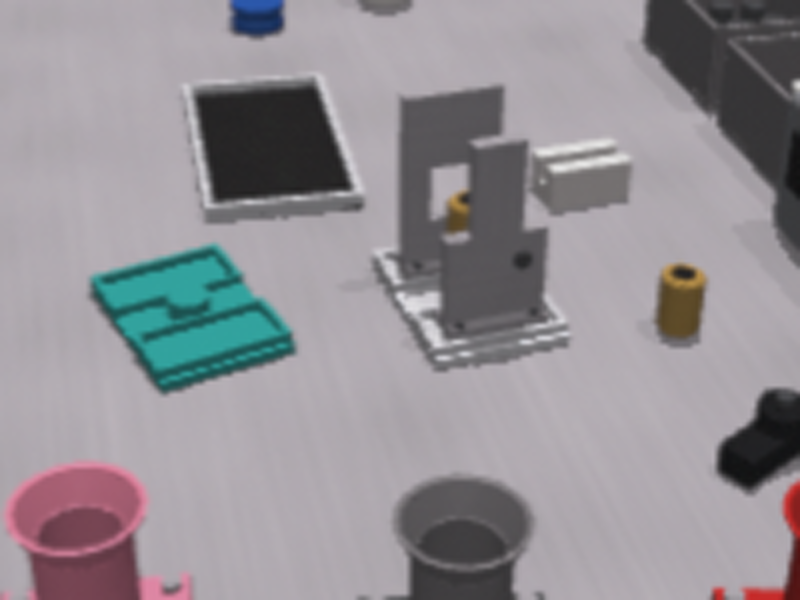

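View pics/s1b.png

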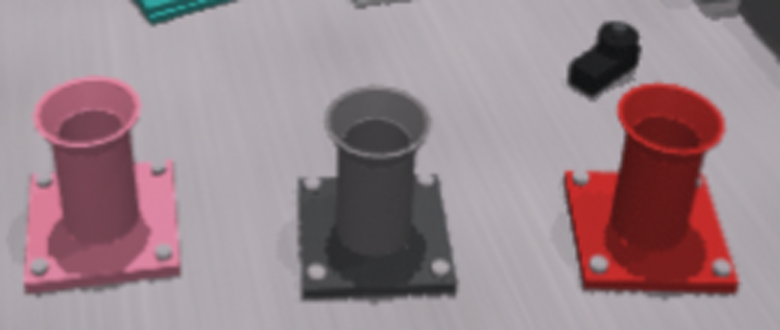

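The grey tube on the dark foot is at top-view pixel (360,197). The pink tube (352,261) and the red one (368,130) are look-alikes. The aluminium stand at (238,170) holds both plates, and the turquoise one at (235,240) is a look-alike. The wide plate with the window is on the left of the top view (+y side), the stepped plate on the right. The short bushing is at (256,124), the cam follower at (306,122) and the guide block at (188,130). The tray is at (147,211).

```bash
python3 - <<'E'
from h import *
d=get_image("top"); s=get_image("side")
def c(X,Y,x0,y0,k): return ((X+.5)/k-.5+x0,(Y+.5)/k-.5+y0)
T=lambda X,Y:c(X,Y,90,90,4)
B=lambda X,Y:c(X,Y,290,90,3)
S=lambda X,Y:c(X,Y,150,130,4)
S2=lambda X,Y:c(X,Y,140,220,3)
def show(n,dd,pts,z):
    P=np.array([onz(dd,p,z) for p in pts])[:,:2]; print(n,(P*1000).round(0).tolist(), "mean",(P.mean(0)*1000).round(1)); return P
show("stand corners z8",d,[T(490,280),T(672,247),T(698,378),T(508,405)],.010)
show("tray rim",d,[T(76,404),T(384,396),T(386,570),T(70,574)],.012)
show("tube mouth top",d,[B(229,302)],.096)
show("tube foot",d,[B(155,265),B(258,275),B(253,380),B(149,369)],.010)
show("tube mouth side",s,[S2(378,122)],.096)
show("long top",d,[T(588,297)],.076)
show("short top",d,[T(665,124)],.040)
show("short top side",s,[S(684,272)],.040)
show("wide top",d,[T(515,231),T(534,342)],.133)
show("step top",d,[T(640,237),T(648,296)],.133)
show("wide top side",s,[S(402,95),S(503,88)],.133)
show("step top side",s,[S(472,145),S(526,141)],.133)
show("guide",d,[T(400,157)],.03)
show("cam",d,[B(48,98)],.03)
E
```

```text
stand corners z8 [[591.0, 97.0], [606.0, -21.0], [518.0, -32.0], [508.0, 89.0]] mean [555.6  33.2]
tray rim [[525.0, 364.0], [518.0, 167.0], [408.0, 169.0], [416.0, 368.0]] mean [466.9 267.2]
tube mouth top [[469.0, -266.0]] mean [ 469.4 -266.3]
tube foot [[522.0, -229.0], [508.0, -317.0], [419.0, -302.0], [434.0, -215.0]] mean [ 470.7 -266. ]
tube mouth side [[472.0, -268.0]] mean [ 471.9 -268.4]
long top [[557.0, 33.0]] mean [557.2  33.4]
short top [[678.0, -21.0]] mean [678.2 -20.8]
short top side [[679.0, -18.0]] mean [679.2 -18. ]
wide top [[583.0, 72.0], [517.0, 64.0]] mean [550.   68.2]
step top [[575.0, 1.0], [540.0, -2.0]] mean [557.5  -0.6]
wide top side [[523.0, 69.0], [585.0, 66.0]] mean [554.4  67.7]
step top side [[547.0, -2.0], [579.0, -4.0]] mean [562.8  -3.2]
guide [[670.0, 150.0]] mean [670.4 149.8]
cam [[670.0, -149.0]] mean [ 669.8 -148.6]
```

```bash
cat >> h.py <<'E'
def box(c,yaw,lx,ly,z0,z1,n=12):
    "points along the edges of a yawed box"
    v=np.array([[sx*lx/2,sy*ly/2] for sx,sy in((-1,-1),(1,-1),(1,1),(-1,1))])
    a=np.radians(yaw); R=np.array([[np.cos(a),-np.sin(a)],[np.sin(a),np.cos(a)]]); v=v@R.T+np.array(c)
    P=[]
    for z in (z0,z1):
        for i in range(4):
            for t in np.linspace(0,1,n): P.append([*(v[i]*(1-t)+v[(i+1)%4]*t),z])
    return P
def off(c,yaw,x,y):
    a=np.radians(yaw); return np.array(c)+[np.cos(a)*x-np.sin(a)*y,np.sin(a)*x+np.cos(a)*y]
def ring(c,r,z): return [[c[0]+r*np.cos(a),c[1]+r*np.sin(a),z] for a in np.linspace(0,6.28,24)]
E
python3 - <<'E'
from h import *
st=(.556,.033);ys=6
P=box(st,ys,.086,.124,0,.008)+box(off(st,ys,0,.036),ys,.064,.010,.016,.133)+box(off(st,ys,0,-.036),ys,.064,.010,.016,.073)+box(off(st,ys,0,-.036),ys,.032,.010,.073,.133)
P+=box((.467,.267),-2.1,.110,.200,0,.012)+ring((.679,-.0195),.014,.04)+ring((.557,.033),.014,.076)
d=get_image("top");crop(d,"t2.png",120,100,280,240,5,proj(d,P))
d=get_image("side");crop(d,"s2.png",190,140,340,230,5,proj(d,P))
E
```

```text
(no output)
```

View pics/t2.png

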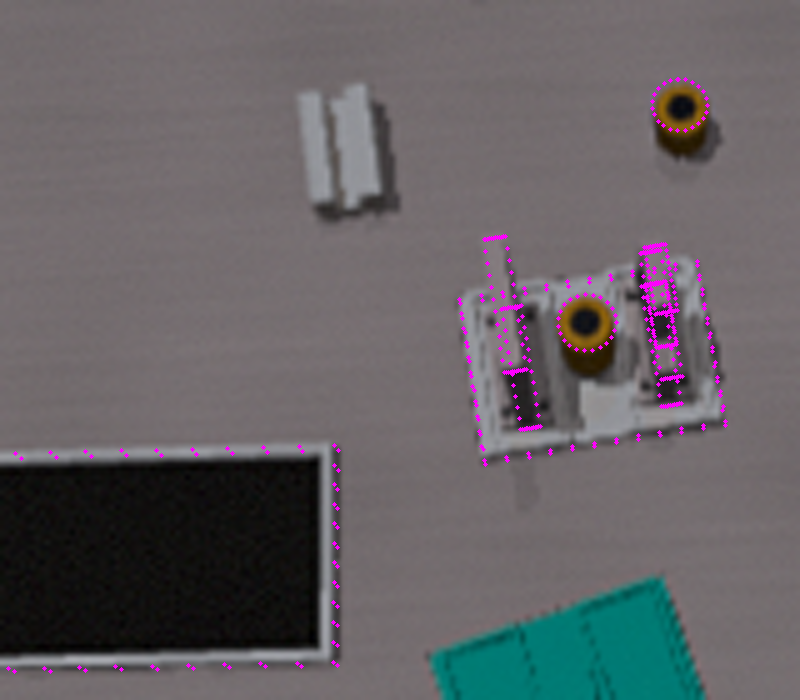

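View pics/s2.png

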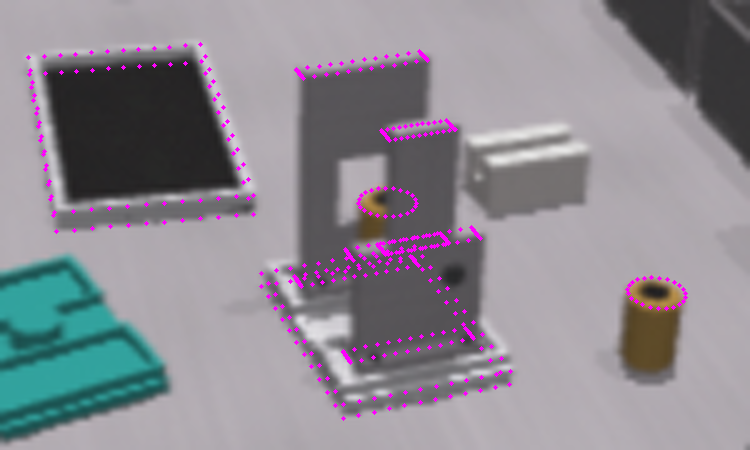

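```bash
python3 -m pendant '[[[0,0,0,5.7,0.1],[0,0,0,5.7,0.1],[0,-31,-22,0,0.1],[0,-31,-22,0,0.1],[0,-31,-22,0,0.1],[0,-31,-22,0,0.1],[0,-31,-22,0,0.1],[0,-31,-22,0,0.1],[0,-31,-22,0,0.1],[0,-31,-22,0,0.1]]]' 40
python3 - <<'E'
from h import *
print(tool()[2].round(3)); print(to([.552,.069,.2]))
E
```

```text
clock: 1.28
eef_pos: [0.3366, -0.3297, 0.242]
tcp_rot: [0.037, 0.706, 0.037, -0.706]
wrist_force: [1.3, -0.7, 0.4]
finger_gap: 0.451
[[ 0.001  0.104 -0.995]
 [-0.001 -0.995 -0.104]
 [-1.     0.001 -0.   ]]
[  41.8 -374.1 -255.8]
```

```bash
python3 -m pendant '[[[0,-36,-25,0,0.1],[0,-36,-25,0,0.1],[0,-36,-25,0,0.1],[0,-36,-25,0,0.1],[0,-36,-25,0,0.1],[0,-36,-25,0,0.1],[0,-36,-25,0,0.1],[0,-36,-25,0,0.1],[0,-36,-25,0,0.1],[0,-30,-20,0,0.1]]]'
python3 - <<'E'
from h import *
print(to([.552,.069,.2]))
d=get_image("wrist"); cv2.imwrite("pics/w1.png",d["color"][:,:,::-1])
E
```

```text
clock: 2.12
eef_pos: [0.5343, 0.0321, 0.242]
tcp_rot: [0.037, 0.706, 0.037, -0.706]
wrist_force: [0.9, -0.5, -0.2]
finger_gap: 0.45
[ 42.  -34.9 -21.5]
```

View pics/w1.png

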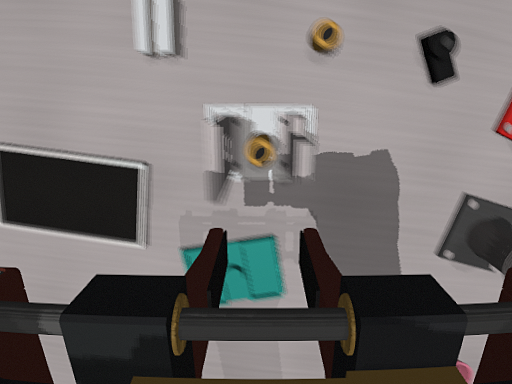

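```bash
python3 -m pendant '[[[0,-10,-5,0,0.1],[0,-12,-6,0,0.1],[0,-8,-5,0,0.1],[10,0,0,0,0.1],[10,0,0,0,0.1],[10,0,0,0,0.1],[8,0,0,0,0.1],[0,0,0,0,0.1],[0,0,0,0,0.1],[0,0,0,0,0.1]]]'
python3 - <<'E'
from h import *
print(to([.552,.069,.2]))
st=(.556,.033);ys=6
d=get_image("wrist"); 
P=box(off(st,ys,0,.036),ys,.064,.010,.016,.133)+box(off(st,ys,0,-.036),ys,.032,.010,.073,.133)+box(st,ys,.086,.124,0,.008)+ring((.557,.033),.014,.076)
crop(d,"w2.png",130,40,380,300,2,None);crop(d,"w2o.png",130,40,380,300,3,proj(d,P))
E
```

```text
clock: 3.0
eef_pos: [0.5461, 0.0605, 0.2038]
tcp_rot: [0.037, 0.706, 0.037, -0.706]
wrist_force: [-0.2, -0.6, 0.0]
finger_gap: 0.45
[ 3.8 -7.9 -6.7]
```

View pics/w2.png

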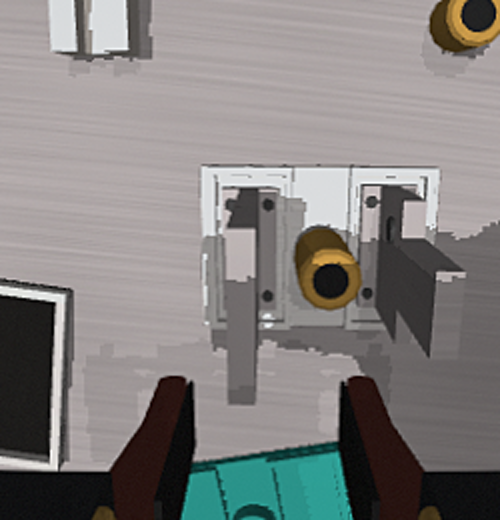

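View pics/w2o.png

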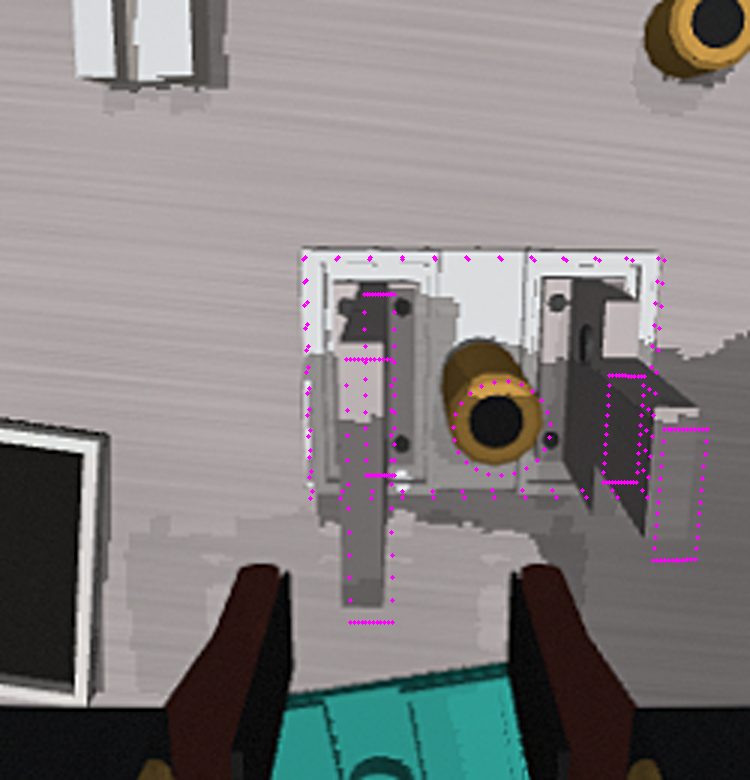

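```bash
python3 -m pendant '[[[0,-4,-4,0,0.1],[0,-4,-4,0,0.1],[0,0,0,0,0.1],[10,0,0,0,0.1],[10,0,0,0,0.1],[10,0,0,0,0.1],[10,0,0,0,0.1],[0,0,0,0,0.1],[0,0,0,0,0.1],[0,0,0,0,0.1]]]'
python3 - <<'E'
from h import *
print(to([.553,.0695,.108]))
d=get_image("wrist"); crop(d,"w3.png",130,40,380,300,3)
E
```

```text
clock: 3.88
eef_pos: [0.5533, 0.0696, 0.1636]
tcp_rot: [-0.037, -0.706, -0.037, 0.706]
wrist_force: [-0.7, 0.0, -0.2]
finger_gap: 0.451
[55.6  0.1  0.3]
```

View pics/w3.png

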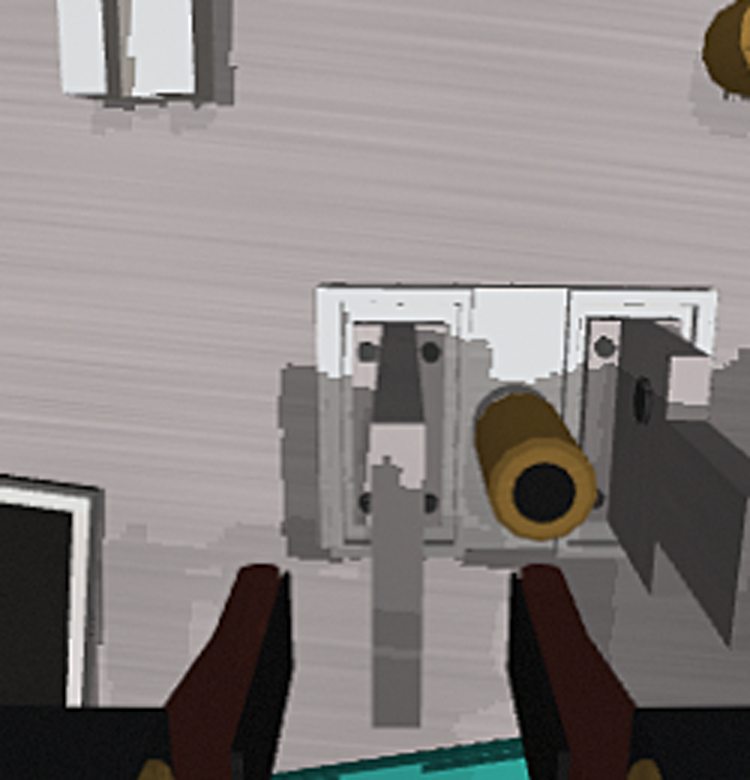

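```bash
python3 -m pendant '[[[10,0,0,0,0.1],[10,0,0,0,0.1],[10,0,0,0,0.1],[10,0,0,0,0.1],[10,0,0,0,0.1],[5,0,0,0,0.1],[0,0,0,0,0.1],[0,0,0,0,1],[0,0,0,0,1],[0,0,0,0,1]]]' 40
python3 -m pendant '[[[0,0,0,0,1],[0,0,0,0,1],[0,0,0,0,1],[0,0,0,0,1],[0,0,0,0,1],[0,0,0,0,1],[0,0,0,0,1],[0,0,0,0,1],[0,0,0,0,1],[0,0,0,0,1]]]' 40
python3 - <<'E'
from h import *
print(tool()[1].round(4),to([.553,.0695,.108]))
d=get_image("side"); crop(d,"s3.png",180,100,380,250,4)
d=get_image("wrist"); crop(d,"w4.png",130,40,380,300,2)
E
```

```text
clock: 4.77
eef_pos: [0.5536, 0.0697, 0.1092]
tcp_rot: [0.037, 0.707, 0.037, -0.706]
wrist_force: [-0.3, 0.5, 0.3]
finger_gap: 0.262
clock: 5.6
eef_pos: [0.5534, 0.0697, 0.109]
tcp_rot: [0.037, 0.706, 0.037, -0.706]
wrist_force: [-0.9, -0.9, 4.6]
finger_gap: 0.111
[0.5534 0.0697 0.109 ] [1.  0.1 0.4]
```

View pics/s3.png

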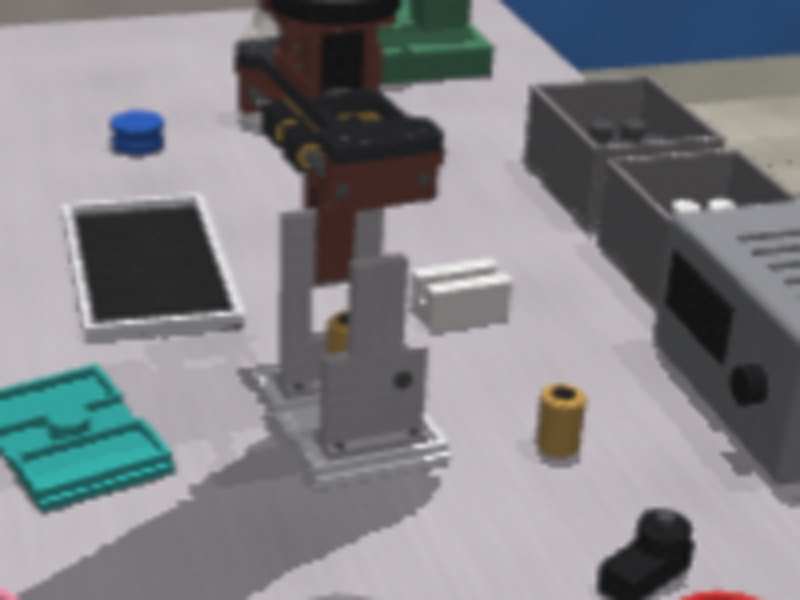

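View pics/w4.png

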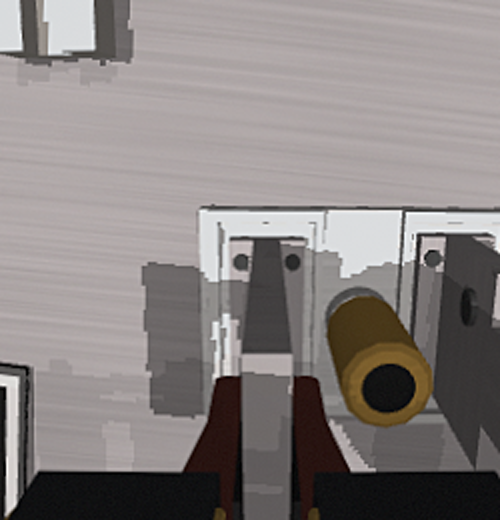

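```bash
python3 -m pendant '[[[-4,0,0,0,1],[-8,0,0,0,1],[-12,0,0,0,1],[-12,0,0,0,1],[-12,0,0,0,1],[-12,0,0,0,1],[-7,0,0,0,1],[-3,0,0,0,1],[0,0,0,0,1],[0,0,0,0,1]]]' 40
python3 -m pendant '[[[0,-8,2,0,1],[0,-16,4,0,1],[0,-25,6,0,1],[0,-30,7,0,1],[0,-30,7,0,1],[0,-30,7,0,1],[0,-30,7,0,1],[0,-30,7,0,1],[0,-25,6,0,1],[0,-15,3,0,1]]]' 40
python3 -m pendant '[[[0,-9,2,0,1],[0,-5,1,0,1],[0,0,0,0,1],[10,0,0,0,1],[10,0,0,0,1],[10,0,0,0,1],[10,0,0,0,1],[0,0,0,0,1],[0,0,0,0,1],[0,0,0,0,1]]]' 40
python3 - <<'E'
from h import *
print(to([.4688,.315,.109]),tool()[0]["wrist_force"])
P=box((.467,.267),-2.1,.100,.190,.004,.012)+box(tool()[1][:2],6,.064,.028,.004,.012)
d=get_image("side"); crop(d,"s4.png",150,60,300,200,4,proj(d,P))
d=get_image("wrist"); cv2.imwrite("pics/w5.png",d["color"][:,:,::-1])
E
```

```text
clock: 6.53
eef_pos: [0.553, 0.0695, 0.1785]
tcp_rot: [-0.037, -0.706, -0.037, 0.706]
wrist_force: [0.2, -0.8, -4.9]
finger_gap: 0.109
clock: 7.37
eef_pos: [0.4697, 0.3055, 0.1781]
tcp_rot: [-0.038, -0.705, -0.039, 0.707]
wrist_force: [0.1, 0.5, -5.2]
finger_gap: 0.114
clock: 8.2
eef_pos: [0.4682, 0.315, 0.1386]
tcp_rot: [-0.037, -0.706, -0.037, 0.706]
wrist_force: [-0.4, 0.2, -5.0]
finger_gap: 0.109
[29.6  0.1 -0.6] [-0.39464633  0.24836858 -5.02107064]
```

View pics/s4.png

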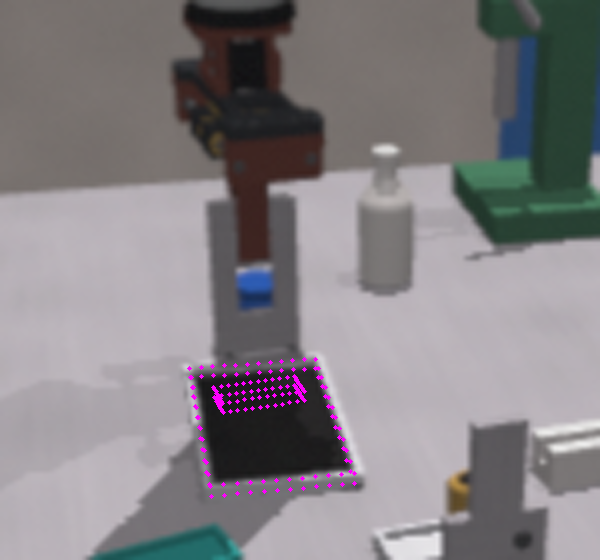

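View pics/w5.png

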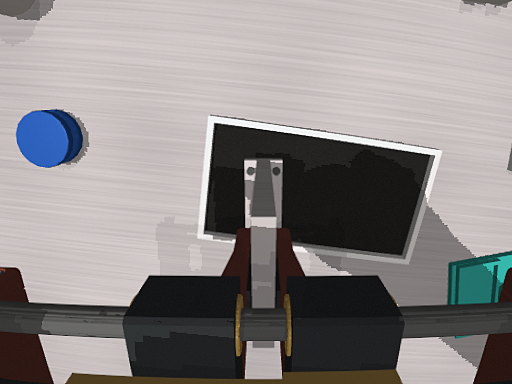

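```bash
python3 -m pendant '[[[10,0,0,0,1],[10,0,0,0,1],[7,0,0,0,1],[3,0,0,0,1],[2,0,0,0,1],[1,0,0,0,1],[0,0,0,0,1],[0,0,0,0,1],[0,0,0,0,1],[0,0,0,0,1]]]' 40
```

```text
clock: 9.13
eef_pos: [0.4682, 0.3151, 0.1059]
tcp_rot: [0.037, 0.706, 0.037, -0.706]
wrist_force: [0.3, -0.5, -5.0]
finger_gap: 0.112
```

```bash
python3 -m pendant '[[[0.5,0,0,0,1],[0.5,0,0,0,1],[0.5,0,0,0,1],[0,0,0,0,1],[0,0,0,0,1],[0,0,0,0,1],[0,0,0,0,1],[0,0,0,0,1],[0,0,0,0,1],[0,0,0,0,1]]]' 40
```

```text
clock: 9.97
eef_pos: [0.4682, 0.3152, 0.105]
tcp_rot: [0.037, 0.706, 0.037, -0.706]
wrist_force: [-2.0, -2.0, 5.9]
finger_gap: 0.113
```

```bash
python3 -m pendant '[[[0,0,0,0,0.7],[0,0,0,0,0.5],[0,0,0,0,0.3],[0,0,0,0,0.1],[0,0,0,0,0.1],[-10,0,0,0,0.1],[-15,0,0,0,0.1],[-20,0,0,0,0.1],[-20,0,0,0,0.1],[-20,0,0,0,0.1]]]' 40
python3 - <<'E'
from h import *
print(tool()[1],to([.560,-.003,.195]))
d=get_image("side"); crop(d,"s5.png",150,60,300,200,4)
d=get_image("top"); crop(d,"t5.png",90,90,290,240,3)
E
```

```text
clock: 10.8
eef_pos: [0.4679, 0.3152, 0.1907]
tcp_rot: [0.037, 0.706, 0.037, -0.706]
wrist_force: [1.2, 0.6, 0.1]
finger_gap: 0.449
[0.46791467 0.31515985 0.19071012] [ -4.4 326.1 -58.2]
```

View pics/s5.png

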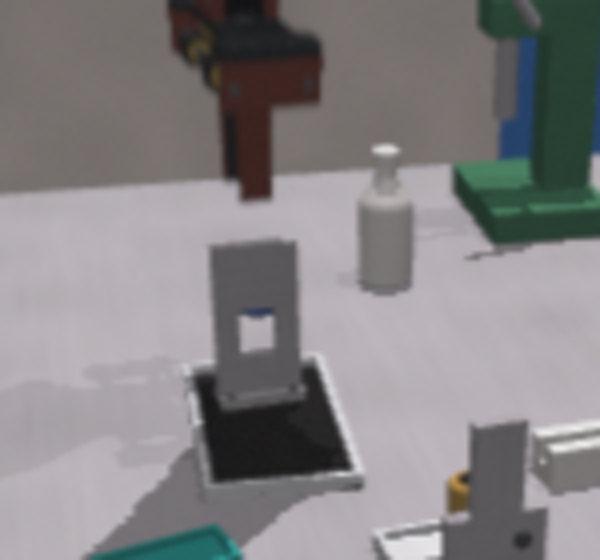

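View pics/t5.png

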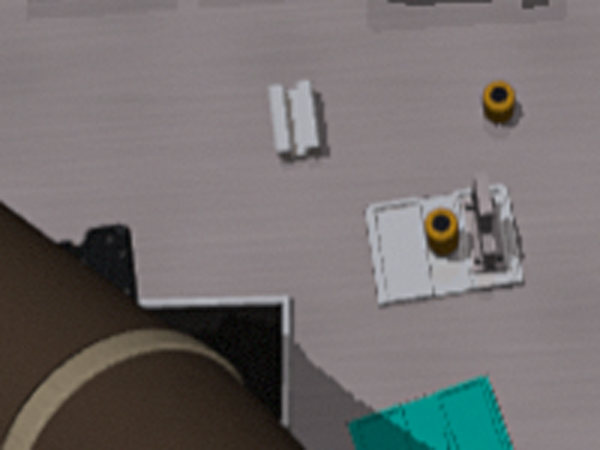

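The wide plate stands upright in the tray. Next is the stepped plate.

```bash
python3 -m pendant '[[[0,12,-2,0,0.1],[0,26,-5,0,0.1],[0,38,-7,0,0.1],[0,38,-7,0,0.1],[0,38,-7,0,0.1],[0,38,-7,0,0.1],[0,38,-7,0,0.1],[0,38,-7,0,0.1],[0,38,-7,0,0.1],[0,22,-3,0,0.1]]]' 40
python3 -m pendant '[[[0,0,0,0,0.1],[0,0,0,0,0.1],[0,0,0,0,0.1],[10,0,0,0,0.1],[10,0,0,0,0.1],[5,0,0,0,0.1],[0,0,0,0,0.1],[0,0,0,0,0.1],[0,0,0,0,0.1],[0,0,0,0,0.1]]]' 40
python3 - <<'E'
from h import *
print(tool()[1],to([.560,-.003,.195]))
d=get_image("wrist"); crop(d,"w6.png",130,40,380,300,3,proj(d,[[.560,-.003,.133]]))
E
```

```text
clock: 11.73
eef_pos: [0.5606, -0.0094, 0.1879]
tcp_rot: [-0.036, -0.706, -0.035, 0.707]
wrist_force: [-0.0, -0.6, -0.3]
finger_gap: 0.454
clock: 12.57
eef_pos: [0.561, -0.0028, 0.1644]
tcp_rot: [0.037, 0.706, 0.037, -0.706]
wrist_force: [0.2, 0.0, 0.5]
finger_gap: 0.448
[ 0.56104781 -0.00277485  0.16444545] [-30.6   0.1   1. ]
```

View pics/w6.png

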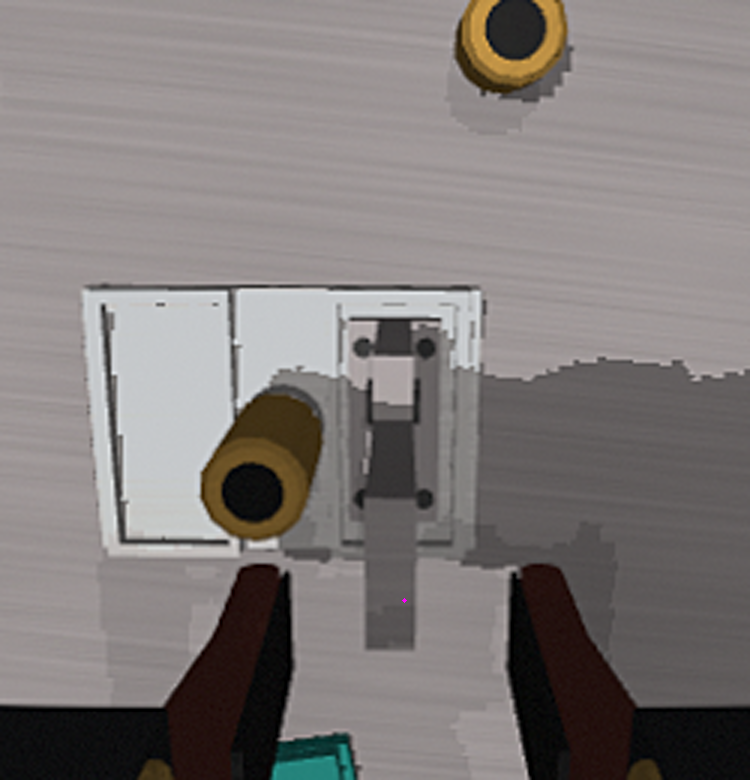

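```bash
python3 -m pendant '[[[0,-2,-3,0,0.1],[10,0,0,0,0.1],[10,0,0,0,0.1],[10,0,0,0,0.1],[10,0,0,0,0.1],[10,0,0,0,0.1],[5,0,0,0,0.1],[0,0,0,0,0.1],[0,0,0,0,0.1],[0,0,0,0,1]]]' 40
python3 -m pendant '[[[0,0,0,0,1],[0,0,0,0,1],[0,0,0,0,1],[0,0,0,0,1],[0,0,0,0,1],[0,0,0,0,1],[0,0,0,0,1],[0,0,0,0,1],[0,0,0,0,1],[0,0,0,0,1]]]' 40
python3 - <<'E'
from h import *
print(tool()[1])
d=get_image("side"); crop(d,"s6.png",200,100,350,240,4)
d=get_image("wrist"); crop(d,"w7.png",130,40,380,300,2)
E
```

```text
clock: 13.45
eef_pos: [0.5639, -0.0006, 0.1094]
tcp_rot: [0.037, 0.706, 0.037, -0.706]
wrist_force: [-0.1, 0.2, -0.2]
finger_gap: 0.406
clock: 14.28
eef_pos: [0.5638, -0.0007, 0.1095]
tcp_rot: [0.037, 0.706, 0.037, -0.706]
wrist_force: [-1.3, -0.3, 5.3]
finger_gap: 0.113
[ 0.56376893 -0.00071607  0.10945102]
```

View pics/s6.png

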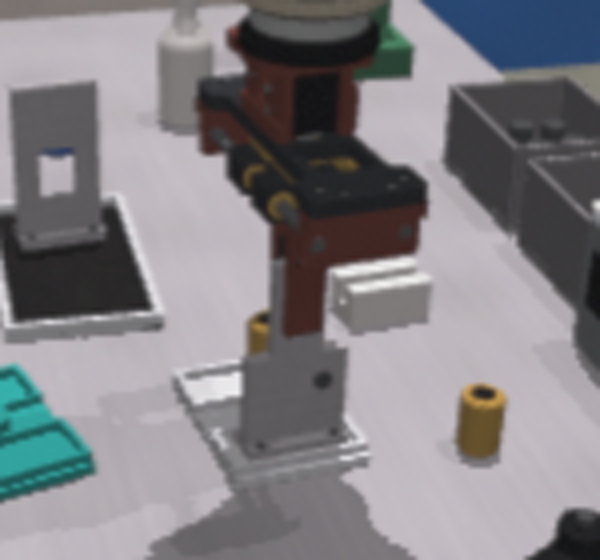

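View pics/w7.png

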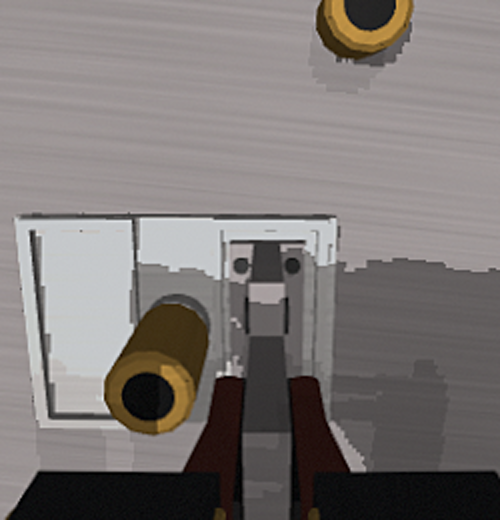

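```bash
python3 -m pendant '[[[-4,0,0,0,1],[-9,0,0,0,1],[-14,0,0,0,1],[-15,0,0,0,1],[-15,0,0,0,1],[-15,0,0,0,1],[-14,0,0,0,1],[-9,0,0,0,1],[-5,0,0,0,1],[0,0,0,0,1]]]' 40
python3 -m pendant '[[[0,-8,3,0,1],[0,-16,5,0,1],[0,-25,8,0,1],[0,-28,9,0,1],[0,-28,9,0,1],[0,-28,9,0,1],[0,-28,9,0,1],[0,-27,9,0,1],[0,-23,8,0,1],[0,-12,4,0,1]]]' 40
python3 -m pendant '[[[0,-6,2,0,1],[10,0,0,0,1],[15,0,0,0,1],[15,0,0,0,1],[15,0,0,0,1],[10,0,0,0,1],[5,0,0,0,1],[0,0,0,0,1],[0,0,0,0,1],[0,0,0,0,1]]]' 40
python3 - <<'E'
from h import *
print(to([.4652,.219,.109]),tool()[0]["wrist_force"])
d=get_image("side"); crop(d,"s7.png",150,60,300,200,4)
d=get_image("wrist"); cv2.imwrite("pics/w8.png",d["color"][:,:,::-1])
E
```

```text
clock: 15.22
eef_pos: [0.5639, -0.0007, 0.2101]
tcp_rot: [0.037, 0.707, 0.037, -0.706]
wrist_force: [-0.2, -0.6, -3.8]
finger_gap: 0.107
clock: 16.05
eef_pos: [0.4647, 0.217, 0.2083]
tcp_rot: [-0.038, -0.705, -0.039, 0.707]
wrist_force: [-1.3, 0.7, -3.7]
finger_gap: 0.116
clock: 16.88
eef_pos: [0.4656, 0.2193, 0.1397]
tcp_rot: [0.037, 0.706, 0.037, -0.706]
wrist_force: [-0.7, -0.3, -2.7]
finger_gap: 0.111
[30.7  0.2  0.4] [-0.65572872 -0.3495044  -2.74281433]
```

View pics/s7.png

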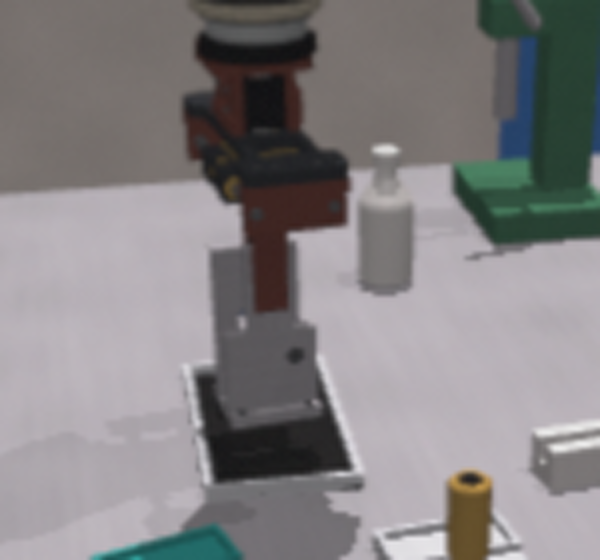

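View pics/w8.png

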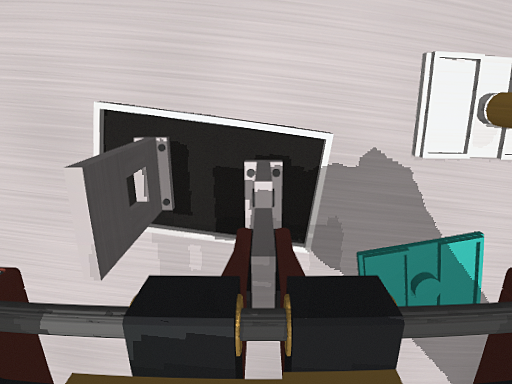

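```bash
python3 -m pendant '[[[10,0,0,0,1],[10,0,0,0,1],[7,0,0,0,1],[3,0,0,0,1],[2,0,0,0,1],[1,0,0,0,1],[0.5,0,0,0,1],[0.5,0,0,0,1],[0,0,0,0,1],[0,0,0,0,1]]]' 40
```

```text
clock: 17.82
eef_pos: [0.4652, 0.2193, 0.1054]
tcp_rot: [0.037, 0.706, 0.037, -0.706]
wrist_force: [-0.6, 0.2, -2.3]
finger_gap: 0.115
```

```bash
python3 -m pendant '[[[0.4,0,0,0,1],[0,0,0,0,1],[0,0,0,0,0.8],[0,0,0,0,0.6],[0,0,0,0,0.4],[0,0,0,0,0.1],[0,0,0,0,0.1],[0,0,0,0,0.1],[-10,0,0,0,0.1],[-20,0,0,0,0.1]]]' 40
python3 -m pendant '[[[-20,0,0,0,0.1],[-20,0,0,0,0.1],[-20,0,0,0,0.1],[0,20,-5,0,0],[0,30,-12,0,0],[0,32,-16,0,0],[0,32,-16,0,0],[0,32,-16,0,0],[0,20,-12,0,0],[0,10,-9,0,0]]]' 40
python3 - <<'E'
from h import *
print(tool()[1],to([.559,.034,.15]))
d=get_image("side"); crop(d,"s8.png",150,60,300,200,4)
E
```

```text
clock: 18.65
eef_pos: [0.4638, 0.2185, 0.1337]
tcp_rot: [-0.038, -0.705, -0.037, 0.707]
wrist_force: [-0.7, -1.2, 0.3]
finger_gap: 0.448
clock: 19.48
eef_pos: [0.5703, 0.0493, 0.1953]
tcp_rot: [0.036, 0.706, 0.035, -0.706]
wrist_force: [0.2, -0.3, -0.5]
finger_gap: 0.503
[0.57034604 0.04932724 0.19528459] [45.3 14.1 12.8]
```

View pics/s8.png

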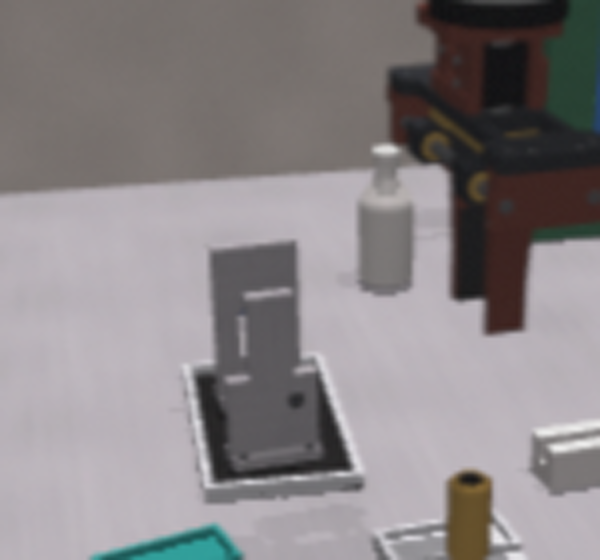

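```bash
python3 -m pendant '[[[0,6,6,0,0],[0,6,6,0,0],[10,2,1,0,0],[15,0,0,0,0],[15,0,0,0,0],[10,0,0,0,0],[0,0,0,0,0],[0,0,0,0,0],[0,0,0,0,0],[0,0,0,0,0]]]' 30
python3 - <<'E'
from h import *
print(tool()[1],to([.558,.034,.15]))
d=get_image("wrist"); crop(d,"w9.png",130,40,380,300,3,proj(d,ring((.558,.034),.014,.076)+ring(tool()[1][:2],.002,.076)))
E
```

```text
clock: 20.37
eef_pos: [0.5579, 0.0382, 0.1455]
tcp_rot: [0.037, 0.707, 0.037, -0.706]
wrist_force: [-0.2, 0.3, 0.2]
finger_gap: 0.503
[0.55793402 0.03821807 0.14554814] [-4.5  4.2  0.4]
```

View pics/w9.png

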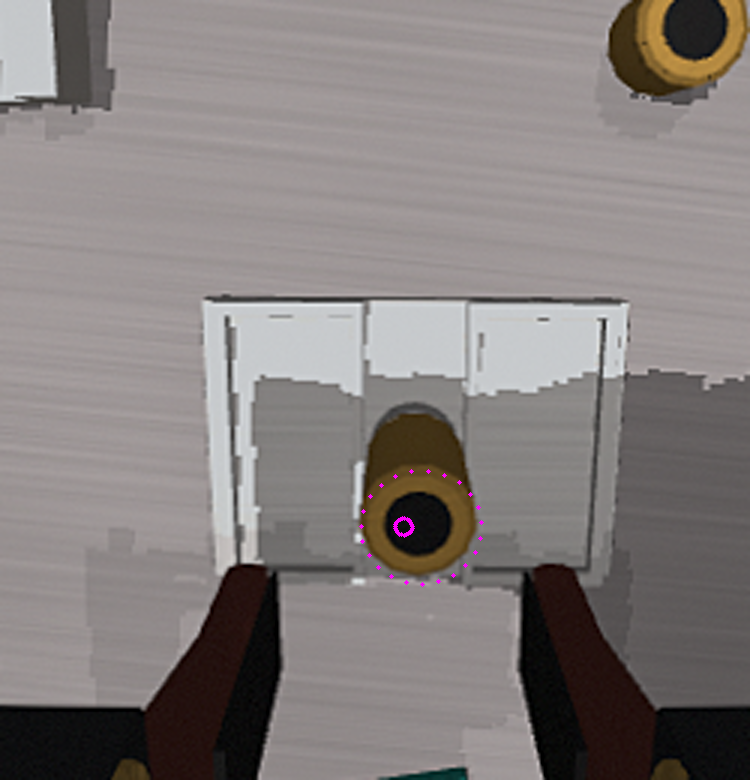

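```bash
python3 -m pendant '[[[0,4,-1,0,0],[10,0,0,0,0],[15,0,0,0,0],[15,0,0,0,0],[15,0,0,0,0],[15,0,0,0,0],[8,0,0,0,0],[4,0,0,0,0],[0,0,0,0,0],[0,0,0,0,0]]]' 25
python3 -m pendant '[[[0,0,0,0,1],[0,0,0,0,1],[0,0,0,0,1],[0,0,0,0,1],[0,0,0,0,1],[0,0,0,0,1],[0,0,0,0,1],[0,0,0,0,1],[0,0,0,0,1],[0,0,0,0,1]]]' 25
python3 - <<'E'
from h import *
print(tool()[1])
d=get_image("side"); crop(d,"s9.png",200,100,350,240,4)
d=get_image("wrist"); crop(d,"w10.png",130,40,380,300,2)
E
```

```text
clock: 21.25
eef_pos: [0.5592, 0.0341, 0.063]
tcp_rot: [0.037, 0.706, 0.037, -0.706]
wrist_force: [-0.6, -0.2, 0.2]
finger_gap: 0.5
clock: 22.08
eef_pos: [0.5594, 0.0341, 0.0634]
tcp_rot: [0.037, 0.707, 0.037, -0.706]
wrist_force: [-0.1, 0.5, 7.0]
finger_gap: 0.312
[0.55941041 0.03406377 0.063391  ]
```

View pics/s9.png

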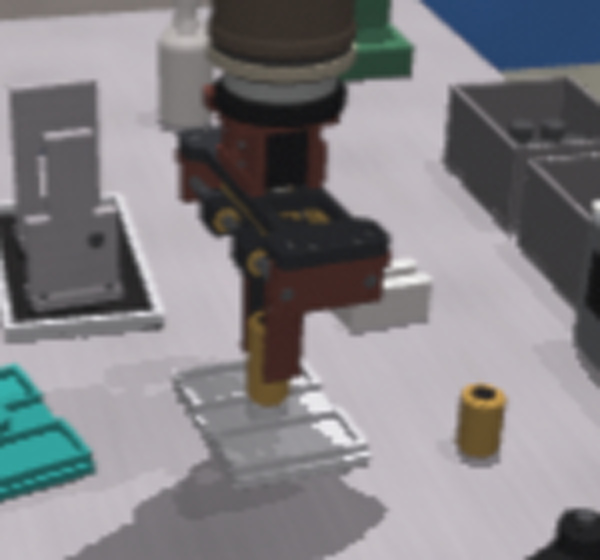

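View pics/w10.png

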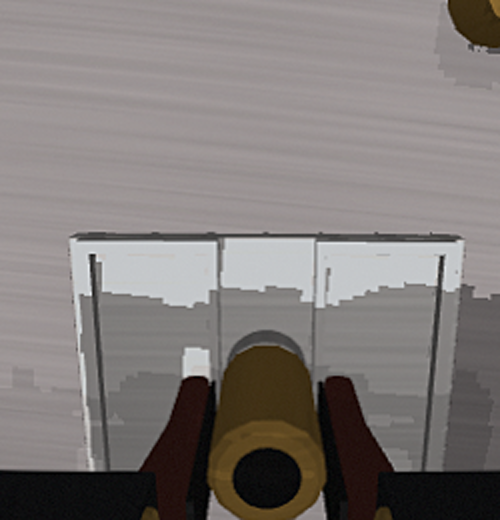

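```bash
python3 - <<'E'
from h import *
d=get_image("side")
print(onz(d,(470.5/4-.375+150,480/4-.375+60),.076))
s,p,R=tool()
P=ring(p[:2],.014,p[2]+.0126)+ring(p[:2],.014,p[2]-.0434)
crop(d,"s10.png",230,130,320,220,6,proj(d,P))
d=get_image("wrist");crop(d,"w11.png",180,150,320,320,4,proj(d,P))
E
```

```text
[0.55804115 0.03386747 0.076     ]
```

View pics/s10.png

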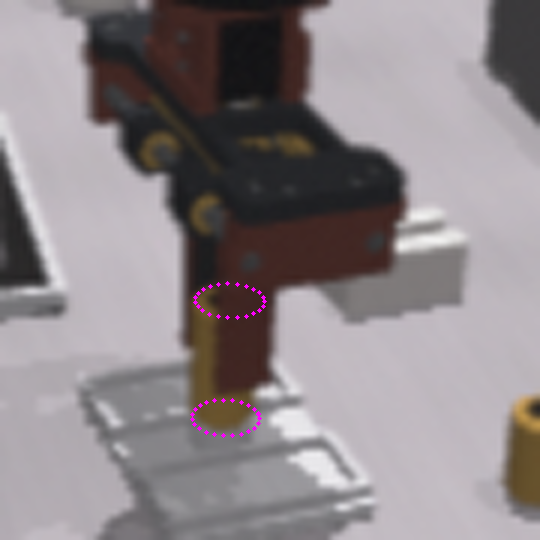

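View pics/w11.png

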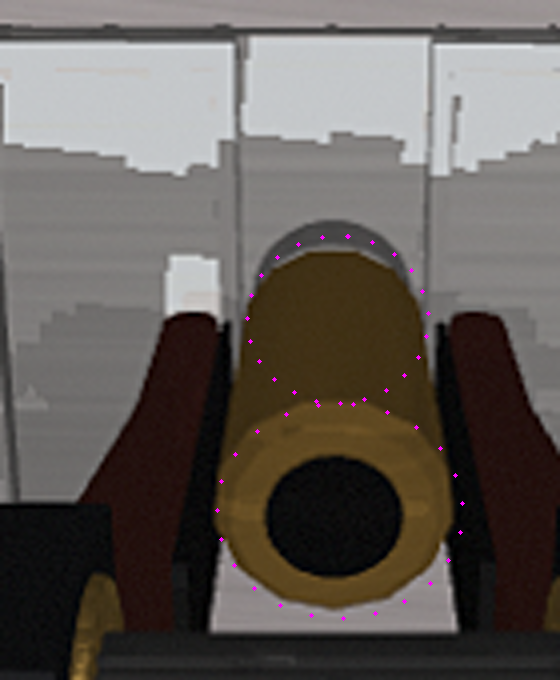

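```bash
python3 -m pendant '[[[-5,0,0,0,1],[-10,0,0,0,1],[-15,0,0,0,1],[-15,0,0,0,1],[-15,0,0,0,1],[-15,0,0,0,1],[-15,0,0,0,1],[-12,0,0,0,1],[-8,0,0,0,1],[0,0,0,0,1]]]' 25
python3 -m pendant '[[[0,10,4,0,1],[0,20,8,0,1],[0,32,13,0,1],[0,34,14,0,1],[0,34,14,0,1],[0,34,14,0,1],[0,34,14,0,1],[0,34,14,0,1],[0,30,13,0,1],[0,18,8,0,1]]]' 25
python3 -m pendant '[[[0,9,3,0,1],[0,0,0,0,1],[0,0,0,0,1],[0,0,0,0,1],[0,0,0,0,1],[0,0,0,0,1],[0,0,0,0,1],[0,0,0,0,1],[0,0,0,0,1],[0,0,0,0,1]]]' 25
python3 - <<'E'
from h import *
print(to([.4705,-.267,.132]))
s,p,R=tool()
c=(.4705,-.267)
P=ring(c,.031,.096)+ring(c,.027,.096)
d=get_image("side"); crop(d,"s11.png",190,200,340,320,4,proj(d,P))
d=get_image("wrist"); crop(d,"w12.png",100,40,400,300,2,proj(d,P))
E
```

```text
clock: 23.12
eef_pos: [0.5597, 0.0341, 0.1746]
tcp_rot: [0.037, 0.707, 0.037, -0.705]
wrist_force: [0.2, -0.2, -2.2]
finger_gap: 0.313
clock: 23.95
eef_pos: [0.4696, -0.2612, 0.1715]
tcp_rot: [-0.036, -0.705, -0.035, 0.707]
wrist_force: [-0.2, 0.2, -2.2]
finger_gap: 0.309
clock: 24.78
eef_pos: [0.4709, -0.2657, 0.1728]
tcp_rot: [0.037, 0.706, 0.037, -0.706]
wrist_force: [-0.6, -0.4, -1.2]
finger_gap: 0.314
[40.8  1.2  0.6]
```

View pics/s11.png

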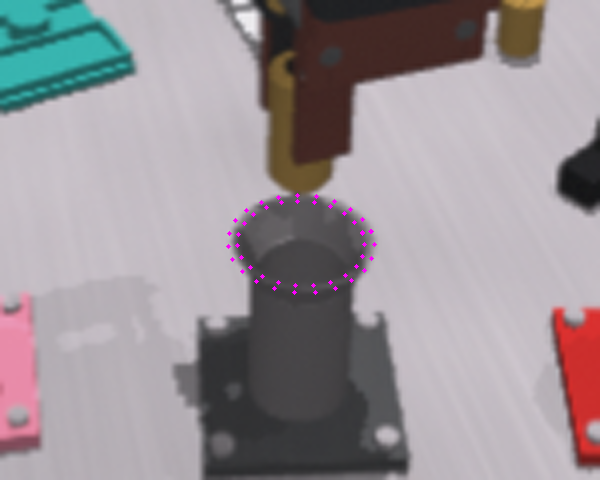

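View pics/w12.png

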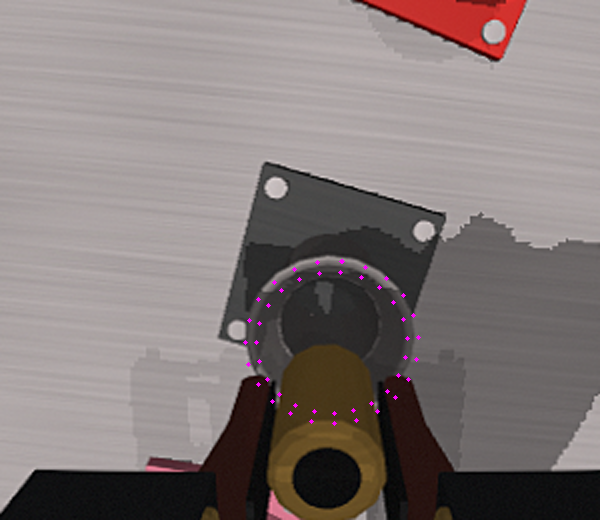

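```bash
python3 -m pendant '[[[0,1,-1,0,1],[10,0,0,0,1],[10,0,0,0,1],[10,0,0,0,1],[7,0,0,0,1],[4,0,0,0,1],[0,0,0,0,1],[0,0,0,0,1],[0,0,0,0,1],[0,0,0,0,1]]]' 25
python3 - <<'E'
from h import *
print(to([.4705,-.267,.132]))
d=get_image("side"); crop(d,"s12.png",190,200,340,320,4)
E
```

```text
clock: 25.72
eef_pos: [0.4722, -0.2669, 0.1322]
tcp_rot: [0.037, 0.706, 0.037, -0.706]
wrist_force: [-0.2, -0.1, -2.3]
finger_gap: 0.313
[ 0.2 -0.   1.7]
```

View pics/s12.png

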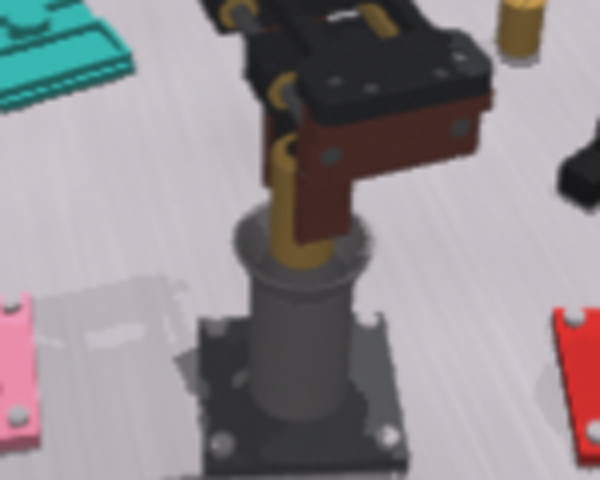

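The bushing's lower end is inside the funnel and centred, so I can release it.

```bash
python3 -m pendant '[[[0,0,0,0,0],[0,0,0,0,0],[0,0,0,0,0],[0,0,0,0,0],[0,0,0,0,0],[0,0,0,0,0],[-10,0,0,0,0],[-20,0,0,0,0],[-20,0,0,0,0],[-10,0,0,0,0]]]' 25
python3 - <<'E'
from h import *
print(to([.679,-.0195,.14]))
d=get_image("side"); crop(d,"s13.png",190,200,340,320,4)
d=get_image("wrist"); crop(d,"w13.png",100,40,400,300,2)
E
```

```text
clock: 26.6
eef_pos: [0.4728, -0.2671, 0.1945]
tcp_rot: [0.038, 0.707, 0.037, -0.705]
wrist_force: [-0.1, 0.1, -0.1]
finger_gap: 0.501
[  54.7 -224.7 -230.8]
```

View pics/s13.png

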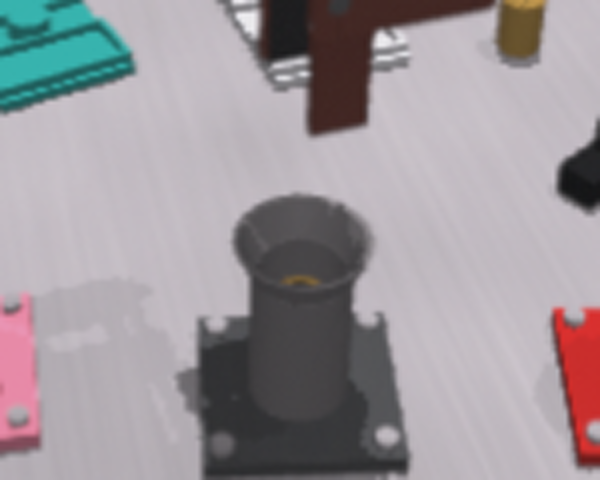

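View pics/w13.png

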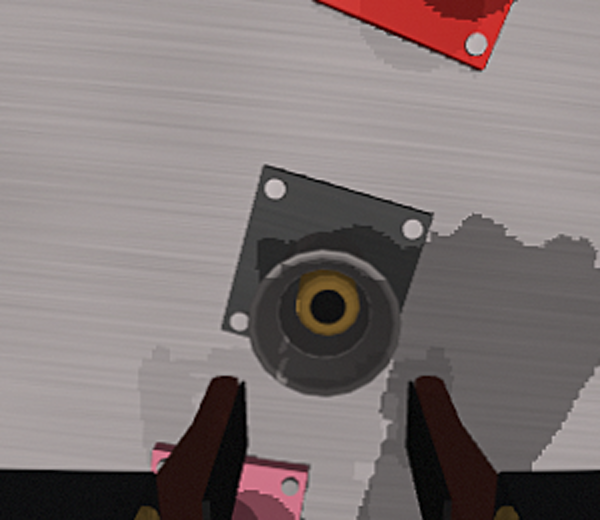

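```bash
python3 -m pendant '[[[0,-10,-10,0,0],[0,-20,-20,0,0],[0,-27,-28,0,0],[0,-27,-28,0,0],[0,-27,-28,0,0],[0,-27,-28,0,0],[0,-27,-28,0,0],[0,-27,-28,0,0],[0,-20,-20,0,0],[0,-10,-10,0,0]]]' 25
python3 -m pendant '[[[0,-2,-2,0,0],[15,0,0,0,0],[20,0,0,0,0],[20,0,0,0,0],[15,0,0,0,0],[0,0,0,0,0],[0,0,0,0,0],[0,0,0,0,0],[0,0,0,0,0],[0,0,0,0,0]]]' 25
python3 - <<'E'
from h import *
print(to([.679,-.0195,.11]))
d=get_image("wrist"); crop(d,"w14.png",130,40,380,300,3,proj(d,ring((.679,-.0195),.014,.040)+ring(tool()[1][:2],.002,.04)))
E
```

```text
clock: 27.53
eef_pos: [0.6765, -0.0171, 0.1901]
tcp_rot: [-0.038, -0.706, -0.04, 0.706]
wrist_force: [-0.3, 0.5, -0.6]
finger_gap: 0.5
clock: 28.37
eef_pos: [0.6778, -0.0202, 0.1231]
tcp_rot: [0.037, 0.707, 0.037, -0.705]
wrist_force: [-0.5, 0.6, 0.5]
finger_gap: 0.501
[13.1 -0.6 -1.3]
```

View pics/w14.png

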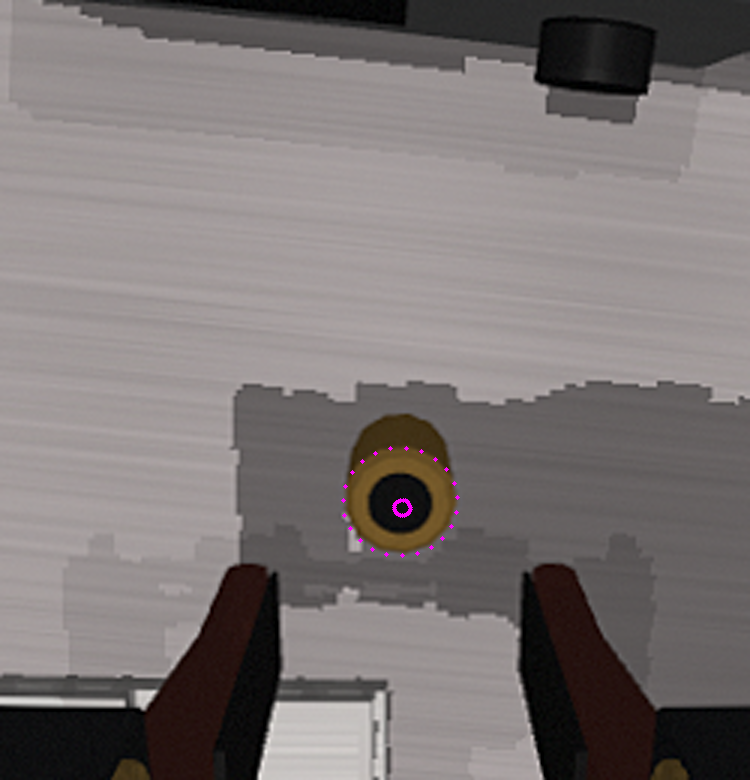

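```bash
python3 -m pendant '[[[10,0,-1,0,0],[15,0,0,0,0],[15,0,0,0,0],[15,0,0,0,0],[15,0,0,0,0],[10,0,0,0,0],[7,0,0,0,0],[5,0,0,0,0],[0,0,0,0,0],[0,0,0,0,0]]]' 25
python3 -m pendant '[[[0,0,0,0,1],[0,0,0,0,1],[0,0,0,0,1],[0,0,0,0,1],[0,0,0,0,1],[0,0,0,0,1],[0,0,0,0,1],[0,0,0,0,1],[0,0,0,0,1],[0,0,0,0,1]]]' 25
```

```text
clock: 29.25
eef_pos: [0.6785, -0.0197, 0.0299]
tcp_rot: [0.037, 0.706, 0.037, -0.706]
wrist_force: [0.3, 0.7, -0.2]
finger_gap: 0.501
clock: 30.08
eef_pos: [0.6787, -0.0199, 0.0304]
tcp_rot: [0.037, 0.706, 0.037, -0.706]
wrist_force: [0.0, 0.1, 6.0]
finger_gap: 0.312
```

```bash
python3 -m pendant '[[[-5,0,0,0,1],[-12,0,0,0,1],[-20,0,0,0,1],[-22,0,0,0,1],[-22,0,0,0,1],[-22,0,0,0,1],[-20,0,0,0,1],[-12,0,0,0,1],[-5,0,0,0,1],[0,0,0,0,1]]]' 25
python3 -m pendant '[[[0,8,8,0,1],[0,18,18,0,1],[0,26,27,0,1],[0,26,27,0,1],[0,26,27,0,1],[0,26,27,0,1],[0,26,27,0,1],[0,26,27,0,1],[0,22,22,0,1],[0,12,12,0,1]]]' 25
python3 -m pendant '[[[0,5,6,0,1],[0,3,3,0,1],[0,0,0,0,1],[0,0,0,0,1],[0,0,0,0,1],[0,0,0,0,1],[0,0,0,0,1],[0,0,0,0,1],[0,0,0,0,1],[0,0,0,0,1]]]' 25
python3 - <<'E'
from h import *
print(tool()[1],to([.472,-.267,.119]))
d=get_image("side"); crop(d,"s14.png",190,200,340,320,4)
d=get_image("wrist"); crop(d,"w15.png",100,40,400,300,2)
E
```

```text
clock: 30.92
eef_pos: [0.6786, -0.0198, 0.171]
tcp_rot: [0.037, 0.707, 0.037, -0.705]
wrist_force: [0.6, 0.9, -2.0]
finger_gap: 0.309
clock: 31.75
eef_pos: [0.4751, -0.2618, 0.1681]
tcp_rot: [-0.035, -0.705, -0.035, 0.708]
wrist_force: [-0.0, -0.6, -1.1]
finger_gap: 0.313
clock: 32.58
eef_pos: [0.472, -0.2666, 0.1697]
tcp_rot: [0.037, 0.706, 0.037, -0.706]
wrist_force: [-0.9, 0.2, -1.2]
finger_gap: 0.312
[ 0.4720344  -0.26660326  0.16974535] [50.7  0.4  0.1]
```

View pics/s14.png

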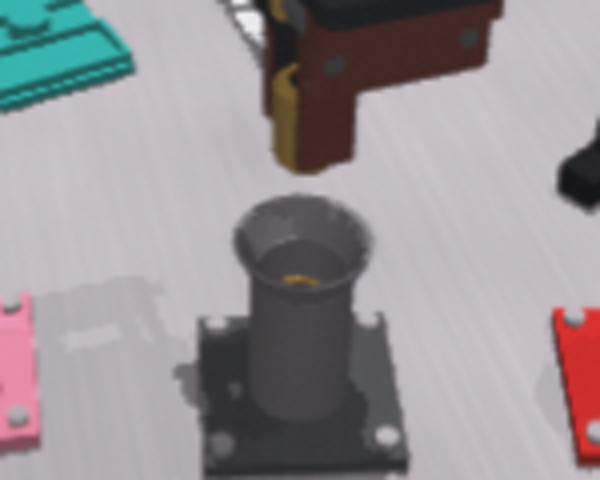

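View pics/w15.png

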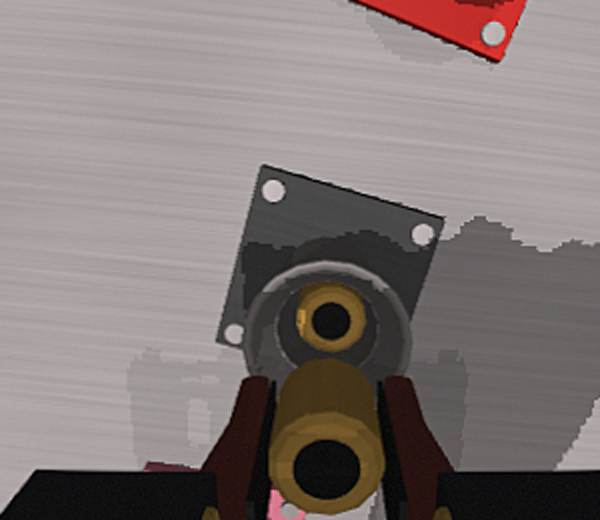

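```bash
python3 -m pendant '[[[8,0,0,0,1],[12,0,0,0,1],[12,0,0,0,1],[10,0,0,0,1],[6,0,0,0,1],[3,0,0,0,1],[0,0,0,0,1],[0,0,0,0,1],[0,0,0,0,1],[0,0,0,0,1]]]' 25
python3 -m pendant '[[[0,0,0,0,0.1],[0,0,0,0,0.1],[0,0,0,0,0.1],[0,0,0,0,0.1],[0,0,0,0,0.1],[0,0,0,0,0.1],[-10,0,0,0,0.1],[-20,0,0,0,0.1],[-25,0,0,0,0.1],[-20,0,0,0,0.1]]]' 25
python3 - <<'E'
from h import *
print(to([.4656,.2193,.19]))
c=(.471,-.267)
d=get_image("side"); crop(d,"s15.png",190,200,340,320,4,proj(d,ring(c,.014,.106)))
d=get_image("wrist"); crop(d,"w16.png",100,40,400,300,2)
E
```

```text
clock: 33.52
eef_pos: [0.4723, -0.2669, 0.1193]
tcp_rot: [0.037, 0.706, 0.037, -0.706]
wrist_force: [-0.4, 0.6, -1.7]
finger_gap: 0.31
clock: 34.35
eef_pos: [0.4721, -0.2666, 0.1958]
tcp_rot: [0.037, 0.706, 0.037, -0.706]
wrist_force: [0.5, 0.0, 0.9]
finger_gap: 0.448
[   5.7 -483.9  -44.5]
```

View pics/s15.png

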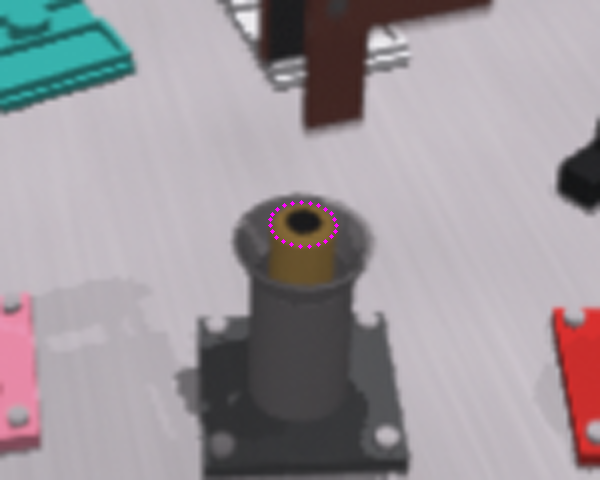

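View pics/w16.png

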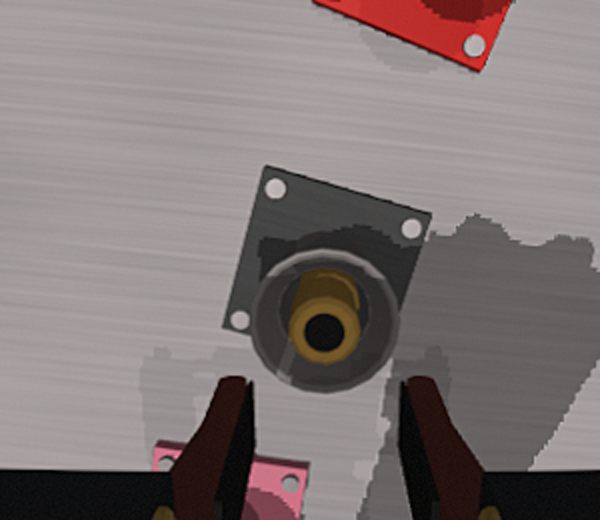

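Both bushings are in: the short one's top ring matches z = 0.106, which is 10 mm proud of the mouth. Now the stepped plate goes back.

```bash
python3 -m pendant '[[[0,-12,-1,0,0.1],[0,-26,-2,0,0.1],[0,-36,-3,0,0.1],[0,-36,-4,0,0.1],[0,-36,-4,0,0.1],[0,-36,-3,0,0.1],[0,-36,-3,0,0.1],[0,-36,-4,0,0.1],[0,-36,-3,0,0.1],[0,-36,-3,0,0.1]]]' 40
python3 -m pendant '[[[0,-36,-3,0,0.1],[0,-36,-3,0,0.1],[0,-36,-3,0,0.1],[0,-28,-3,0,0.1],[0,-16,-2,0,0.1],[0,-6,0,0,0.1],[0,0,0,0,0.1],[0,0,0,0,0.1],[0,0,0,0,0.1],[0,0,0,0,0.1]]]' 40
python3 - <<'E'
from h import *
print(to([.4652,.2193,.1055]))
d=get_image("wrist"); crop(d,"w17.png",130,40,380,300,2)
E
```

```text
clock: 35.28
eef_pos: [0.466, 0.0629, 0.193]
tcp_rot: [-0.037, -0.706, -0.037, 0.707]
wrist_force: [0.8, 0.6, 0.2]
finger_gap: 0.451
clock: 36.12
eef_pos: [0.4652, 0.2176, 0.1936]
tcp_rot: [-0.037, -0.706, -0.036, 0.706]
wrist_force: [0.5, 0.1, 0.3]
finger_gap: 0.451
[88.1 -1.8 -0.2]
```

View pics/w17.png

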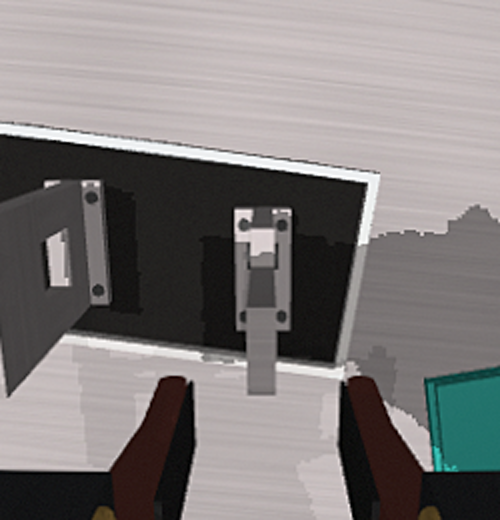

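```bash
python3 -m pendant '[[[10,-2,0,0,0.1],[14,0,0,0,0.1],[14,0,0,0,0.1],[14,0,0,0,0.1],[14,0,0,0,0.1],[12,0,0,0,0.1],[7,0,0,0,0.1],[3,0,0,0,0.1],[0,0,0,0,0.1],[0,0,0,0,0.1]]]' 40
python3 -m pendant '[[[0,0,0,0,0.4],[0,0,0,0,0.6],[0,0,0,0,0.8],[0,0,0,0,1],[0,0,0,0,1],[0,0,0,0,1],[0,0,0,0,1],[0,0,0,0,1],[0,0,0,0,1],[0,0,0,0,1]]]' 40
python3 - <<'E'
from h import *
print(tool()[1], to([.4652,.2193,.1055]))
d=get_image("side"); crop(d,"s16.png",150,60,300,200,4)
E
```

```text
clock: 37.0
eef_pos: [0.465, 0.2214, 0.106]
tcp_rot: [0.037, 0.706, 0.037, -0.706]
wrist_force: [-0.5, -0.7, 0.4]
finger_gap: 0.452
clock: 37.83
eef_pos: [0.4648, 0.2211, 0.1058]
tcp_rot: [0.037, 0.706, 0.037, -0.706]
wrist_force: [-1.8, -1.2, 2.0]
finger_gap: 0.109
[0.46483727 0.22105556 0.10582136] [ 0.3  1.8 -0.2]
```

View pics/s16.png

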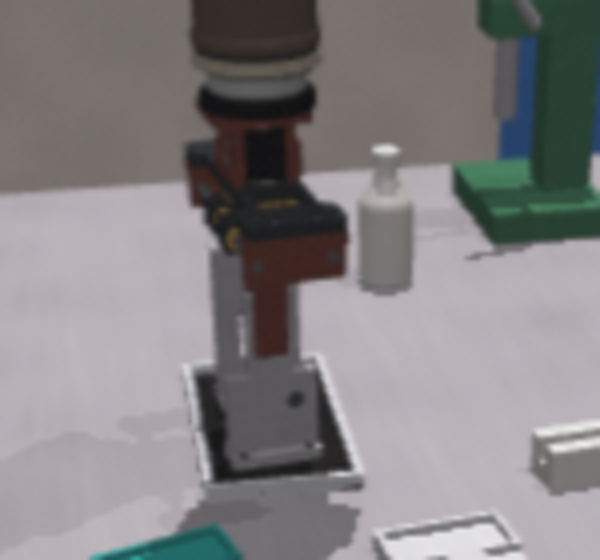

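```bash
python3 -m pendant '[[[-4,0,0,0,1],[-9,0,0,0,1],[-13,0,0,0,1],[-14,0,0,0,1],[-14,0,0,0,1],[-10,0,0,0,1],[-6,0,0,0,1],[0,0,0,0,1],[0,0,0,0,1],[0,0,0,0,1]]]' 40
python3 -m pendant '[[[0,8,-3,0,1],[0,16,-5,0,1],[0,25,-8,0,1],[0,28,-9,0,1],[0,28,-9,0,1],[0,28,-9,0,1],[0,28,-9,0,1],[0,28,-9,0,1],[0,23,-8,0,1],[0,12,-4,0,1]]]' 40
python3 -m pendant '[[[0,7,-2,0,1],[0,0,0,0,1],[10,0,0,0,1],[10,0,0,0,1],[5,0,0,0,1],[0,0,0,0,1],[0,0,0,0,1],[0,0,0,0,1],[0,0,0,0,1],[0,0,0,0,1]]]' 40
python3 - <<'E'
from h import *
print(tool()[1], to([.5638,-.0007,.1095]))
st=(.557,.0335);ys=6
d=get_image("wrist"); crop(d,"w18.png",130,40,380,300,3,proj(d,box(off(st,ys,0,-.036),ys,.078,.036,.008,.014)))
d=get_image("side"); crop(d,"s17.png",200,100,350,240,4)
E
```

```text
clock: 38.72
eef_pos: [0.4644, 0.2209, 0.1751]
tcp_rot: [-0.037, -0.706, -0.037, 0.706]
wrist_force: [-0.7, -0.2, -2.6]
finger_gap: 0.107
clock: 39.55
eef_pos: [0.5616, 0.0014, 0.1748]
tcp_rot: [-0.036, -0.706, -0.035, 0.707]
wrist_force: [0.7, 0.6, -3.4]
finger_gap: 0.112
clock: 40.38
eef_pos: [0.5638, -0.0006, 0.1512]
tcp_rot: [0.037, 0.706, 0.037, -0.706]
wrist_force: [0.8, -0.3, -3.3]
finger_gap: 0.111
[ 0.56382489 -0.00057146  0.15115778] [41.7  0.1  0.1]
```

View pics/w18.png

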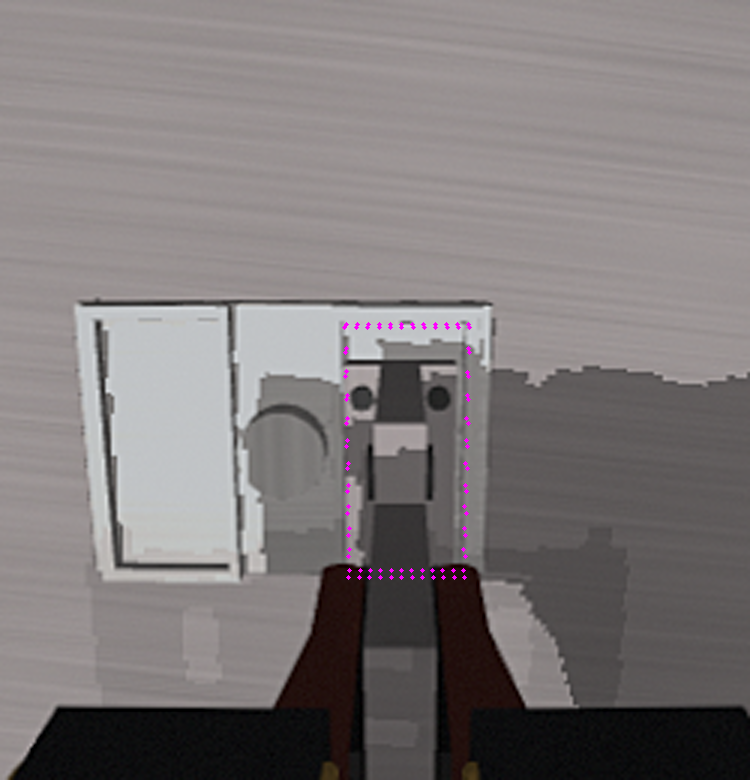

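View pics/s17.png

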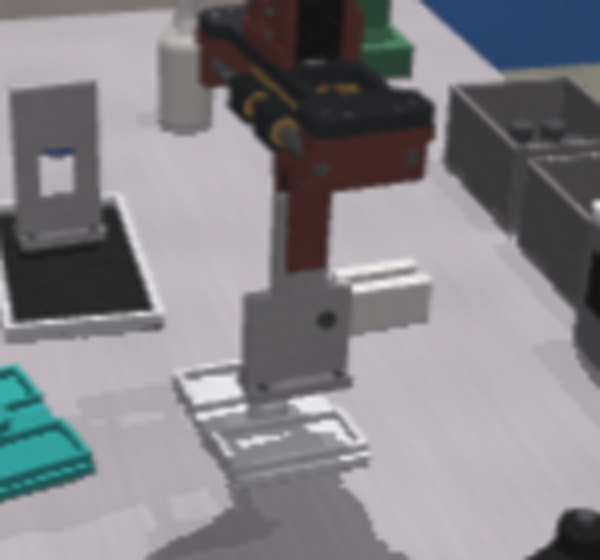

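```bash
python3 -m pendant '[[[8,0,0,0,1],[10,0,0,0,1],[8,0,0,0,1],[5,0,0,0,1],[4,0,0,0,1],[3,0,0,0,1],[2,0,0,0,1],[0,0,0,0,1],[0,0,0,0,1],[0,0,0,0,1]]]' 40
```

```text
clock: 41.32
eef_pos: [0.5638, -0.0007, 0.111]
tcp_rot: [0.037, 0.706, 0.037, -0.706]
wrist_force: [0.4, 0.4, -3.5]
finger_gap: 0.108
```

```bash
python3 -m pendant '[[[0.5,0,0,0,1],[0.5,0,0,0,1],[0,0,0,0,1],[0,0,0,0,1],[0,0,0,0,1],[0,0,0,0,1],[0,0,0,0,1],[0,0,0,0,1],[0,0,0,0,1],[0,0,0,0,1]]]' 40
python3 - <<'E'
from h import *
d=get_image("wrist"); crop(d,"w19.png",130,40,380,300,3)
d=get_image("side"); crop(d,"s18.png",200,100,350,240,4)
E
```

```text
clock: 42.15
eef_pos: [0.5637, -0.0007, 0.1099]
tcp_rot: [0.037, 0.706, 0.037, -0.706]
wrist_force: [0.3, -0.6, -1.3]
finger_gap: 0.113
```

View pics/w19.png

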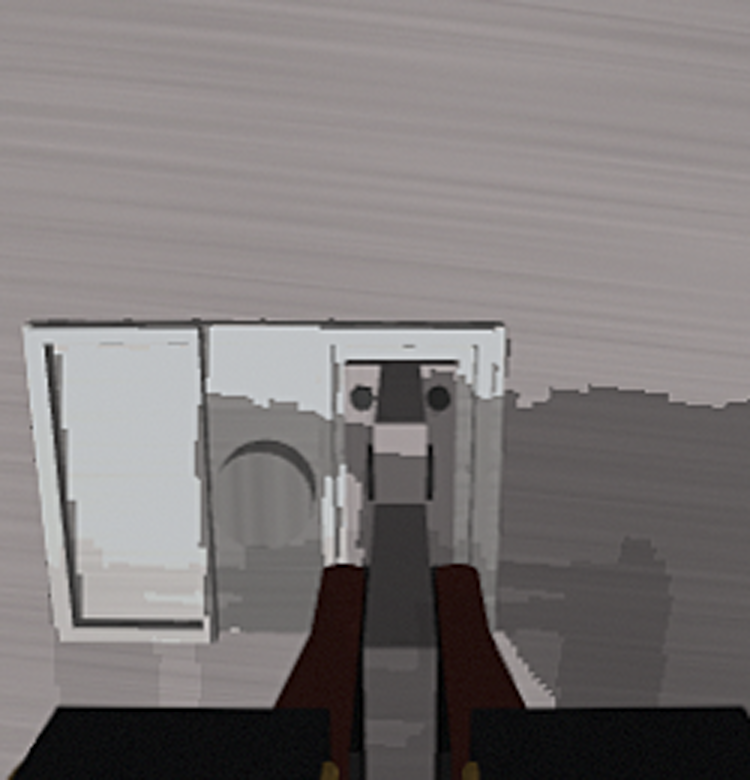

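View pics/s18.png

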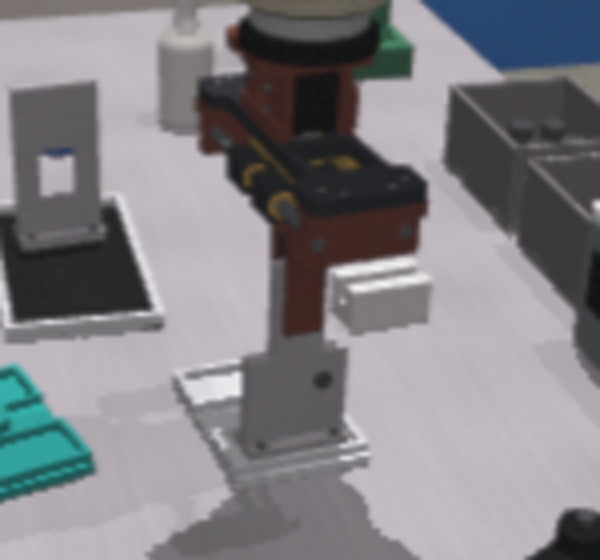

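```bash
python3 -m pendant '[[[0.4,0,0,0,1],[0,0,0,0,1],[0,0,0,0,0.8],[0,0,0,0,0.6],[0,0,0,0,0.4],[0,0,0,0,0.1],[0,0,0,0,0.1],[0,0,0,0,0.1],[-10,0,0,0,0.1],[-20,0,0,0,0.1]]]' 40
python3 -m pendant '[[[-20,0,0,0,0.1],[-20,0,0,0,0.1],[-15,0,0,0,0.1],[-4,0,0,0,0.1],[0,0,0,0,0.1],[0,-15,2,0,0.1],[0,-30,5,0,0.1],[0,-35,7,0,0.1],[0,-35,7,0,0.1],[0,-35,7,0,0.1]]]' 40
python3 - <<'E'
from h import *
print(tool()[1], to([.4682,.3152,.1055]))
d=get_image("side"); crop(d,"s19.png",200,100,350,240,4)
E
```

```text
clock: 43.08
eef_pos: [0.5621, -0.0008, 0.1381]
tcp_rot: [-0.037, -0.705, -0.037, 0.708]
wrist_force: [0.1, -1.7, 0.6]
finger_gap: 0.449
clock: 43.92
eef_pos: [0.5189, 0.1465, 0.1972]
tcp_rot: [-0.037, -0.706, -0.037, 0.707]
wrist_force: [0.3, 0.2, -0.4]
finger_gap: 0.448
[0.51885271 0.14647581 0.19724156] [  91.8 -173.1   32.7]
```

View pics/s19.png

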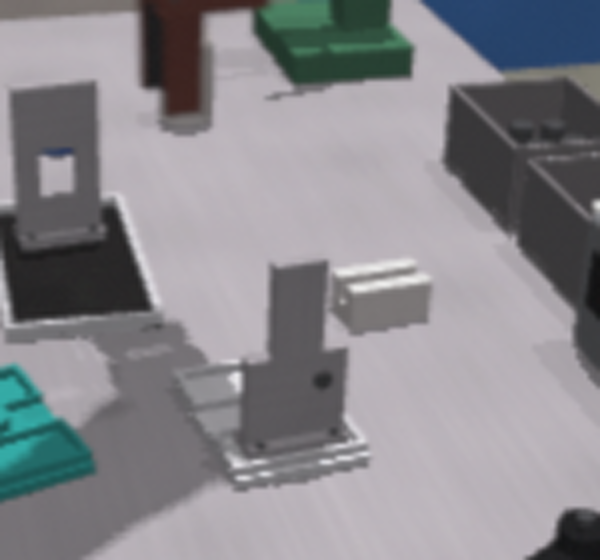

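```bash
python3 -m pendant '[[[0,-35,7,0,0.1],[0,-35,7,0,0.1],[0,-35,7,0,0.1],[0,-33,6,0,0.1],[0,-22,4,0,0.1],[0,-12,2,0,0.1],[0,-2,1,0,0.1],[0,0,0,0,0.1],[0,0,0,0,0.1],[0,0,0,0,0.1]]]' 40
python3 -m pendant '[[[5,0,0,0,0.1],[10,0,0,0,0.1],[10,0,0,0,0.1],[5,0,0,0,0.1],[0,0,0,0,0.1],[0,0,0,0,0.1],[0,0,0,0,0.1],[0,0,0,0,0.1],[0,0,0,0,0.1],[0,0,0,0,0.1]]]' 40
python3 - <<'E'
from h import *
print(tool()[1], to([.4682,.3152,.1055]))
d=get_image("wrist"); crop(d,"w20.png",130,40,380,300,3)
E
```

```text
clock: 44.8
eef_pos: [0.469, 0.3129, 0.198]
tcp_rot: [-0.037, -0.706, -0.036, 0.706]
wrist_force: [-0.2, -1.0, -0.1]
finger_gap: 0.449
clock: 45.63
eef_pos: [0.4681, 0.3152, 0.1687]
tcp_rot: [0.037, 0.706, 0.037, -0.706]
wrist_force: [-0.2, 0.5, -0.2]
finger_gap: 0.45
[0.46814965 0.31519299 0.16865898] [63.2  0.  -0. ]
```

View pics/w20.png

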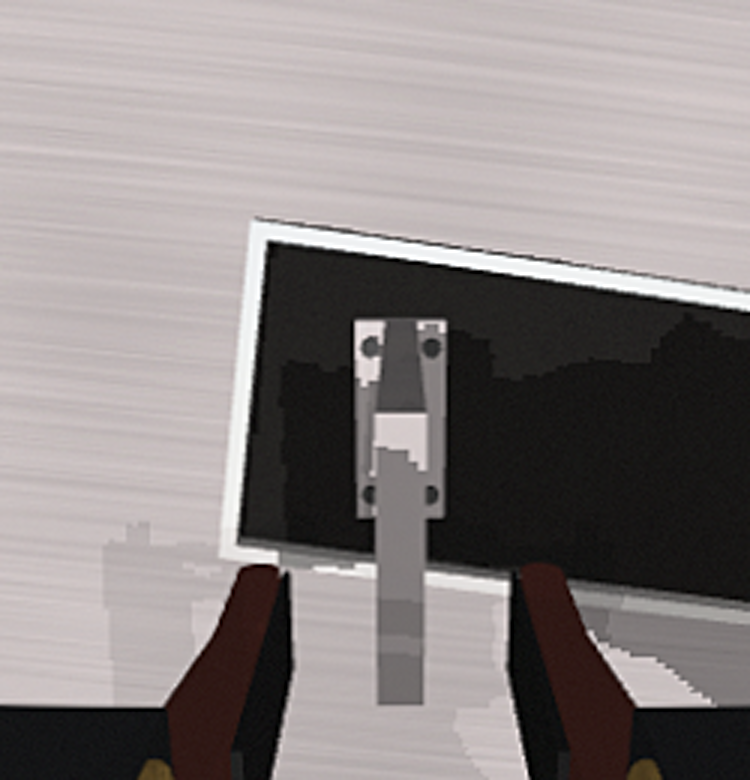

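Settled exactly at the release pose, with the plate centred between the fingers.

```bash
python3 -m pendant '[[[10,0,0,0,0.1],[14,0,0,0,0.1],[14,0,0,0,0.1],[12,0,0,0,0.1],[9,0,0,0,0.1],[4,0,0,0,0.1],[0,0,0,0,0.1],[0,0,0,0,0.1],[0,0,0,0,0.4],[0,0,0,0,0.6]]]' 40
python3 -m pendant '[[[0,0,0,0,0.8],[0,0,0,0,1],[0,0,0,0,1],[0,0,0,0,1],[0,0,0,0,1],[0,0,0,0,1],[0,0,0,0,1],[0,0,0,0,1],[0,0,0,0,1],[0,0,0,0,1]]]' 40
python3 -m pendant '[[[-4,0,0,0,1],[-9,0,0,0,1],[-13,0,0,0,1],[-14,0,0,0,1],[-14,0,0,0,1],[-10,0,0,0,1],[-6,0,0,0,1],[0,0,0,0,1],[0,0,0,0,1],[0,0,0,0,1]]]' 40
python3 - <<'E'
from h import *
print(tool()[1], to([.5535,.0697,.1095]))
E
```

```text
clock: 46.52
eef_pos: [0.4684, 0.3153, 0.106]
tcp_rot: [0.037, 0.707, 0.037, -0.706]
wrist_force: [0.4, 0.4, -0.3]
finger_gap: 0.336
clock: 47.35
eef_pos: [0.4682, 0.3151, 0.1056]
tcp_rot: [0.037, 0.706, 0.037, -0.706]
wrist_force: [-1.1, -0.5, 5.7]
finger_gap: 0.111
clock: 48.18
eef_pos: [0.4677, 0.3146, 0.1747]
tcp_rot: [-0.037, -0.706, -0.037, 0.706]
wrist_force: [-0.3, 0.3, -5.1]
finger_gap: 0.112
[0.46769659 0.31462667 0.17467998] [ 65.3 252.5 -59.8]
```

```bash
python3 -m pendant '[[[0,8,-2,0,1],[0,16,-4,0,1],[0,26,-6,0,1],[0,30,-7,0,1],[0,30,-7,0,1],[0,30,-7,0,1],[0,30,-7,0,1],[0,30,-7,0,1],[0,25,-6,0,1],[0,15,-4,0,1]]]' 40
python3 -m pendant '[[[0,8,-2,0,1],[0,4,-1,0,1],[10,0,0,0,1],[10,0,0,0,1],[4,0,0,0,1],[0,0,0,0,1],[0,0,0,0,1],[0,0,0,0,1],[0,0,0,0,1],[0,0,0,0,1]]]' 40
python3 - <<'E'
from h import *
print(tool()[1], to([.5535,.0697,.1095]))
d=get_image("wrist"); crop(d,"w21.png",130,40,380,300,3)
d=get_image("side"); crop(d,"s20.png",200,100,350,240,4)
E
```

```text
clock: 49.02
eef_pos: [0.5503, 0.0775, 0.1745]
tcp_rot: [-0.036, -0.706, -0.035, 0.707]
wrist_force: [-0.2, 0.3, -4.8]
finger_gap: 0.11
clock: 49.85
eef_pos: [0.5543, 0.071, 0.1517]
tcp_rot: [0.037, 0.706, 0.037, -0.706]
wrist_force: [-0.0, 0.2, -5.9]
finger_gap: 0.113
[0.55427742 0.07097116 0.15173054] [42.2  1.2  0.9]
```

View pics/w21.png

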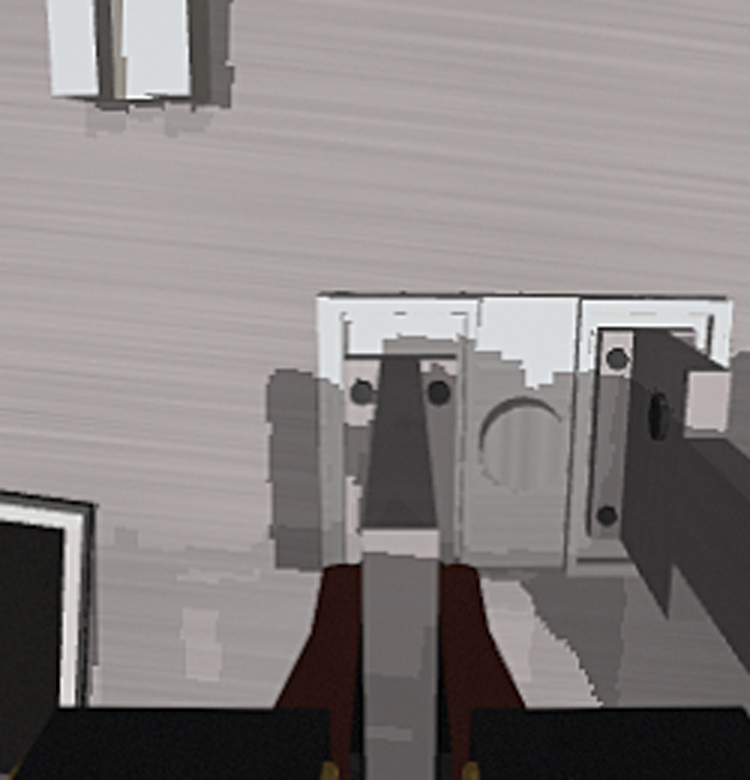

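View pics/s20.png

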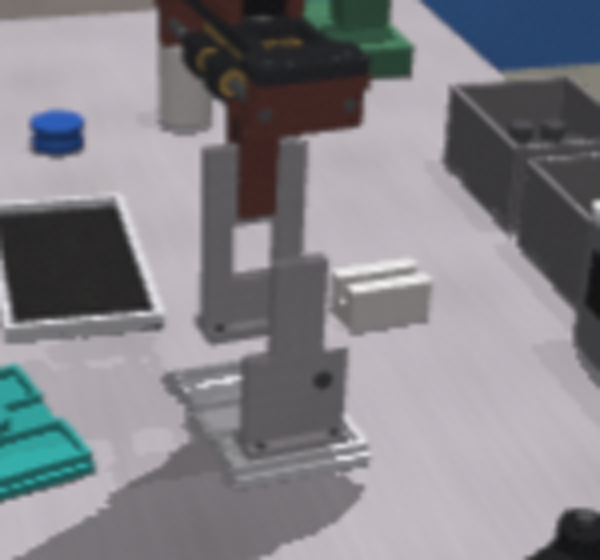

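```bash
python3 -m pendant '[[[0,1,1,0,1],[8,0,0,0,1],[10,0,0,0,1],[8,0,0,0,1],[5,0,0,0,1],[4,0,0,0,1],[3,0,0,0,1],[2,0,0,0,1],[0,0,0,0,1],[0,0,0,0,1]]]' 40
python3 - <<'E'
from h import *
print(tool()[1], to([.5535,.0697,.1095]))
d=get_image("wrist"); crop(d,"w22.png",130,40,380,300,3)
E
```

```text
clock: 50.78
eef_pos: [0.5533, 0.0697, 0.1114]
tcp_rot: [0.037, 0.706, 0.037, -0.706]
wrist_force: [0.7, 0.6, -4.4]
finger_gap: 0.111
[0.55329793 0.06967659 0.11143482] [ 1.9 -0.  -0.2]
```

View pics/w22.png

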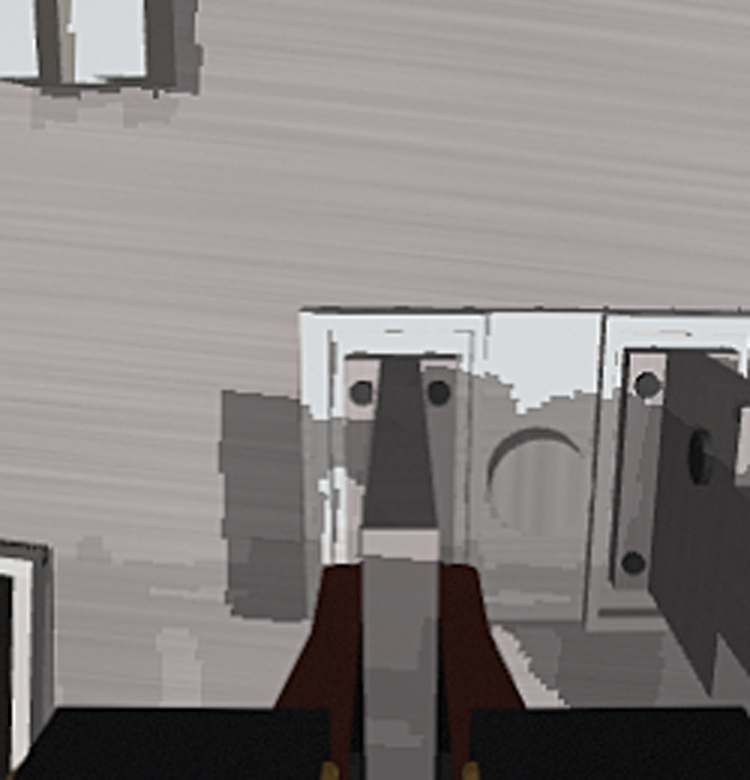

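```bash
python3 -m pendant '[[[0.5,0,0,0,1],[0.5,0,0,0,1],[0.5,0,0,0,1],[0.3,0,0,0,1],[0,0,0,0,1],[0,0,0,0,1],[0,0,0,0,1],[0,0,0,0,1],[0,0,0,0,1],[0,0,0,0,1]]]' 40
```

```text
clock: 51.67
eef_pos: [0.5532, 0.0696, 0.1096]
tcp_rot: [0.037, 0.706, 0.037, -0.706]
wrist_force: [-0.7, 0.4, -2.3]
finger_gap: 0.111
```

```bash
python3 -m pendant '[[[0.4,0,0,0,1],[0,0,0,0,1],[0,0,0,0,0.8],[0,0,0,0,0.6],[0,0,0,0,0.4],[0,0,0,0,0.1],[0,0,0,0,0.1],[0,0,0,0,0.1],[-10,0,0,0,0.1],[-20,0,0,0,0.1]]]' 40
python3 -m pendant '[[[-20,0,0,0,0.1],[-20,0,0,0,0.1],[-20,0,0,0,0.1],[-10,0,0,0,0.1],[0,0,0,0,0.1],[0,0,15,0,0.1],[0,0,25,0,0.1],[0,0,30,0,0.1],[0,0,30,0,0.1],[0,0,15,0,0.1]]]' 40
python3 -m pendant '[[[0,0,0,0,0.1],[0,0,0,0,0.1],[0,0,0,0,0.1],[0,0,0,0,0.1],[0,0,0,0,0.1],[0,0,0,0,0.1],[0,0,0,0,0.1],[0,0,0,0,0.1],[0,0,0,0,0.1],[0,0,0,0,0.1]]]' 40
python3 - <<'E'
from h import *
d=get_image("wrist"); cv2.imwrite("pics/w23.png",d["color"][:,:,::-1])
d=get_image("side"); crop(d,"s21.png",150,100,350,250,4)
d=get_image("top"); crop(d,"t21.png",90,90,290,240,4)
d=get_image("side"); crop(d,"s22.png",140,150,400,330,3)
E
```

```text
clock: 52.5
eef_pos: [0.5518, 0.0693, 0.1379]
tcp_rot: [-0.037, -0.705, -0.037, 0.708]
wrist_force: [1.1, -0.1, 0.7]
finger_gap: 0.447
clock: 53.33
eef_pos: [0.435, 0.057, 0.2078]
tcp_rot: [-0.037, -0.705, -0.037, 0.707]
wrist_force: [-0.1, -0.0, 0.4]
finger_gap: 0.45
clock: 54.17
eef_pos: [0.4388, 0.0576, 0.2091]
tcp_rot: [-0.037, -0.706, -0.037, 0.706]
wrist_force: [-0.2, -0.1, -0.7]
finger_gap: 0.45
```

View pics/w23.png

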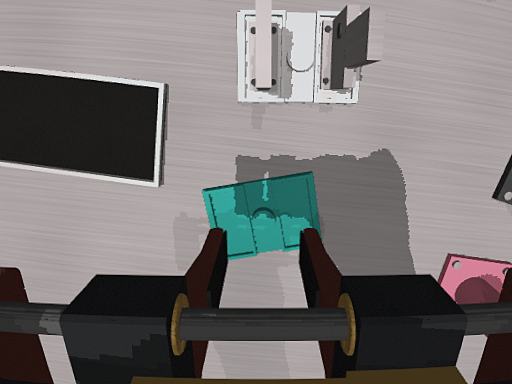

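View pics/s21.png

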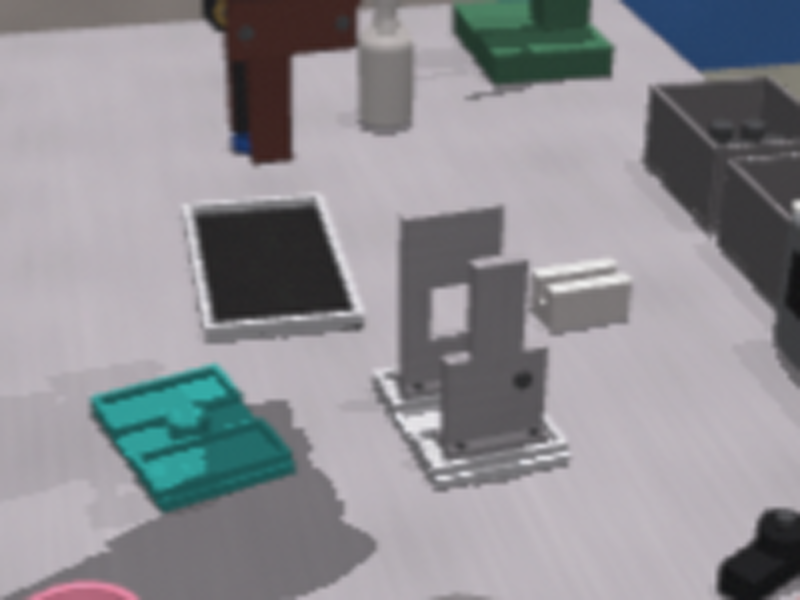

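View pics/t21.png

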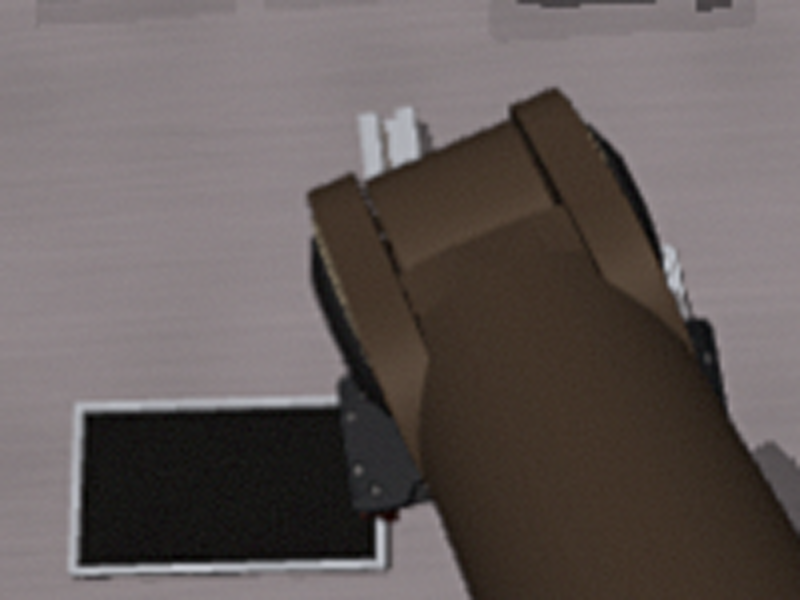

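View pics/s22.png

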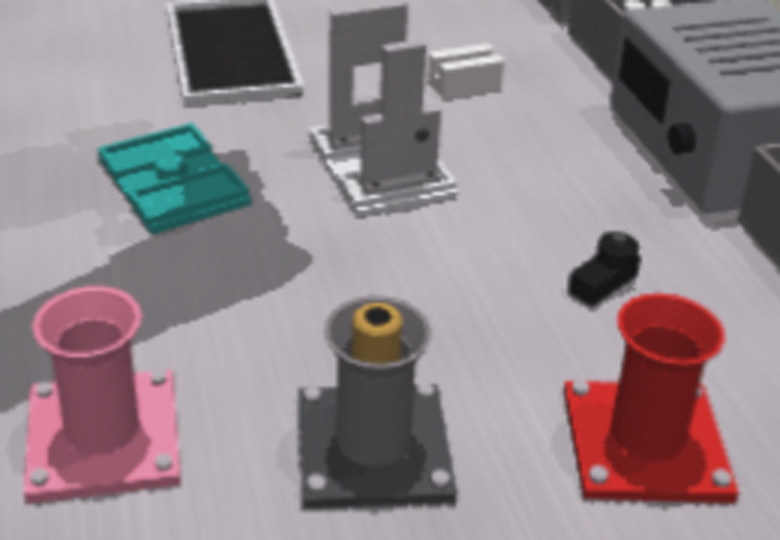

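```bash
python3 - <<'E'
from h import *
d=get_image("wrist"); crop(d,"w24.png",220,0,400,115,4)
E
```

```text
(no output)
```

View pics/w24.png

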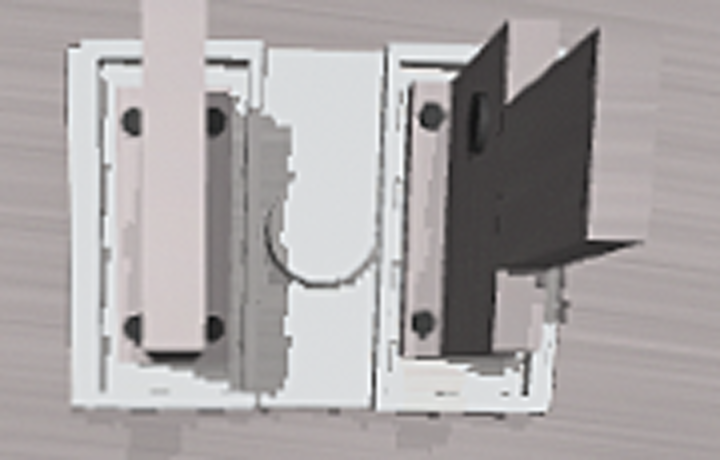

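Both feet sit inside their slot ribs: the wide plate's at left around (180,225) in the crop, the stepped plate's at right around (450,220). Handing in.

```bash
python3 - <<'E'
from plant import workorder
print(workorder.sign_off())
E
```

```text
the job is handed in; nothing more can be done
None
```

The job is done and handed in at about 54 s of the 144 s allowed, with the gripper open and clear of everything. I moved both plates upright into the tray. Then I dropped the long bushing into the grey tube, put the short bushing on top, and returned both plates to the slots they came from: wide plate at +y, stepped plate at -y.

- **Plates:** the last side and wrist pictures show both standing upright with their feet inside the slot ribs.
- **Bushings:** after its release, the short bushing's top matched a height of 106 mm, about 10 mm proud of the mouth as specified.
- **Bystanders:** the cam follower and the guide block look unmoved.
- **Forces:** the wrist force readings at the end of each move stayed below about 7 N.
- **Limits of the checks:** the final top view showed neither the stand nor the tube, because the arm was in the way, so those rest on the side view, plus the wrist view for the stand. The cameras disagreed by up to about 5 mm on the stepped plate and 1–4 mm elsewhere. The stepped plate was picked up again from the tray about 1.8 mm off centre, and it still seated as before.

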